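# Unbar the tile crate and load the kiln setter

## Robot

A 7-joint arm with a two-finger parallel gripper is mounted at the origin on the work surface. World frame = base frame: x ahead of the robot, y to its left, z up, the work surface at z = 0. Lengths are in m, angles in rad, forces in N, time in s.
With the tool pointing down it reaches from about 0.35 to 0.9 m from the base axis. Payload 19.9 kg.
Tool frame: the origin (TCP) lies between the finger pads; the fingertips stand 11 mm ahead of it and the grasp point (between the pads) lies 8 mm behind it; z points along the fingers, y is the line along which they close (so a half turn about z gives the same grasp; the last joint's range is limited). The gripper opens to 94 mm and grips with 3 to 60 N. Pads are 16 mm wide; open, the fingers measure 119 mm over their backs; the gripper's body (75 mm by 177 mm) begins 78 mm behind the grasp point.
Start: joints at [1.206, 0.417, -0.01, 1.614, 0.005, 1.111, -0.053], TCP at [0.199, -0.593, 0.216] pointing down, gripper open.
Joint ranges: [-2.81, 2.81], [-0.39, 2.02], [-1.27, 1.25], [0.06, 2.57], [-1.19, 4.33], [0.19, 2], [-2.82, 2.82]. Speed limits (rad/s): [1.89, 1.89, 2.39, 2.39, 3.01, 3.01, 3.01].

## Interface

Orientations are given as a rotation vector (axis times angle).
In Python, from plant import manip, cams, ticket gives the robot as it stands. The module is installed in compiled form; this text tells all that it offers.
- The arm moves only by the tool servo_tool, never from a script. Its argument "plan" is a list of rows, each a list of 5 numbers: the opening, from -1 (shut) to 1 (fully open), so that 0 is half open, then the shift along the tool's x, y, z in mm, then the turn about the tool's z in rad. A call has 1 to 5 rows; each row shifts and turns the commanded pose from where the row before left it, along the tool's axes as they then stand; what a row does not reach is not made up. A row lasts 1/12 s, in which the tool goes at most 41.7 mm and 7.16 degrees, less where a joint would pass 70% of its speed; a pose out of reach is approached as far as the arm can. A call is refused whole if a number of a shift passes 41.7 or a number of a turn 0.125, either way. A call with a gripper value outside its range is refused whole. The fingers move at their own pace and stop on an object; "squeeze" is the grip in N (left out, the last holds). Time passes only in rows, so rows that do not move let the fingers close. It gives the time, the measured TCP pose, the force, the opening and the grip force at its end, in the units of the state.
- manip.get_state(): the state, without advancing time (a new reading comes with each control period).
- cams.grab_frame(name): name is "scene" or "top" or "wrist"; returns a dict with "pixels" (400x640x3 uint8, blue, green, red), "depth" (400x640 float32, m along the optical axis (not along the pixel's ray), 0 where there is no reading), "fx", "fy", "cx", "cy" (pixels), "extrinsics" (4x4, takes a point from camera to world coordinates); the wrist camera has in their place "T_tool_cam" (4x4, takes a point from camera to tool coordinates, whose origin is the TCP and whose axes are the flange's). Camera axes: x right, y down, z forward; pixel columns grow to the right and rows downward; lengths in m; the calibration is good to about 2 mm. A picture is of the moment at which its call begins: read the wrist's pose just before it.
- ticket.hand_in(): hands the job in; it is judged then, once.
The state is a dict: "time": time; "joint_pos": joint angles; "qvel": joint speeds; "joint_efforts": joint torques, N m; "tool_pos": TCP position; "eef_rot": TCP orientation; "contact_force": force on the tool from outside, world axes, zero at the start; "wrist_torque": the same for the moment, N m; "finger_gap": finger opening in m; "grip_force": force on a finger pad.
Only numpy, scipy, OpenCV 4.12 (cv2) and the standard library are available. Lean on these libraries where they do the work, as an engineer would, in place of code of your own. Each camera call takes 0.05 s, during which the arm holds its last target. There are 200 camera calls.

## Task

Open the carrying crate by lifting the lip end of its yellow retaining bar over the lip and drawing the bar out endwise from the keeper, and lay the bar flat on the ware board, wholly on it. Then stand every tile from the crate upright on edge in the cream kiln setter, one in each empty slot, roughly centred between the pegs and fully down on the base, leaving the tiles already loaded there standing in their slots. Set the tiles in rather than dropping them, and leave the other things on the table where they are.

Things in the scene. Friction and masses are not known exactly. Their poses are not given: they have to be found in the camera images.
- crate: fixed plywood carrying crate, 122 mm wide (own x), long along own y, origin under the middle of its floor, z up. Tiles stand on edge in grooves at y = -112, -56, 0, 56, 112 mm, faces along y, tile centre at z = 53, top at 98 mm. Side walls 50 mm high; end walls 12 mm thick, at y = -179 and 179 mm, 101 mm high. The yellow bar lies on them along y at x = 0, just above the tiles, and keeps them in
- crate_lip (a point): middle of the top edge of the wooden lip on the crate's -y end (crate frame: y = -188 mm, z = 113 mm; 6 mm thick, 60 mm wide). It stands 12 mm above what the bar rests on and stops the bar sliding out; two cheeks 30 mm apart beside the bar are as high as the lip. The bar's end must be raised over it
- crate_keeper (a point): middle of the mouth of the steel keeper on the crate's +y end (crate frame: y = 173 mm, z = 111 mm): a closed box 30 mm wide, 20 mm high inside and 60 mm deep, open only towards the lip; outer top at z = 124 mm. The bar's other end lies about 57 mm deep in it, so the bar must be drawn out endwise, towards the lip, to come free
- bar_grip (a point): centre of the red grip block of the yellow retaining bar. The bar is 25 mm wide (own x), 412 mm long (own y), 10 mm thick, about 0.15 kg; the block, also 25 mm wide, is 40 mm long and stands 26 mm high on the bar's upper face. This point is 13 mm above that face, 23 mm above the bar's underside, 98 mm from the lip end and 314 mm from the keeper end. Axes: y towards the keeper end, z up out of the bar's face. Grasp across x, from above
- bar_lip_end (a point): middle of the bar's end face at the lip (-y) end, half-way up its 10 mm thickness
- bar_keeper_end (a point): middle of the bar's other end face, which starts inside the keeper, half-way up its 10 mm thickness
- setter: loose cream kiln setter, 2 kg: base 90 mm (own x) by 350 mm (own y) by 14 mm, origin under its middle, z up. Seven slots 51 mm apart, at y = -153, -102, -51, 0, 51, 102, 153 mm, each between four round-topped pegs 10 mm thick, at x = -28 and 28, 11 mm either side of the slot's middle (clear gap 12 mm), tops at z = 56. A tile in a slot faces along y, centre at z = 59, top at 104 mm, leaning up to 7 degrees
- ware_board: fixed flat wooden board 140 mm (own x) by 490 mm (own y), 12 mm thick, origin under its middle, own z up; empty, beyond the crate. The bar is to lie here
- tile1: terracotta tile 80 mm wide (own x), 8 mm thick (own y), 90 mm high (own z), about 0.11 kg, origin at its centre; starts standing in a groove of the crate, glazed green (may be absent)
- tile2: terracotta tile 80 mm wide (own x), 8 mm thick (own y), 90 mm high (own z), about 0.11 kg, origin at its centre; starts standing in a groove of the crate, glazed amber (may be absent)
- tile3: terracotta tile 80 mm wide (own x), 8 mm thick (own y), 90 mm high (own z), about 0.11 kg, origin at its centre; starts standing in a groove of the crate, glazed blue (may be absent)
- tile4: terracotta tile 80 mm wide (own x), 8 mm thick (own y), 90 mm high (own z), about 0.11 kg, origin at its centre; starts standing in a groove of the crate, glazed dark red (may be absent)
- tile5: terracotta tile 80 mm wide (own x), 8 mm thick (own y), 90 mm high (own z), about 0.11 kg, origin at its centre; starts standing in a groove of the crate, glazed purple (may be absent)
- loaded1: terracotta tile 80 mm wide (own x), 8 mm thick (own y), 90 mm high (own z), about 0.11 kg, origin at its centre; glazed white, if present it already stands in the setter's slot at y = -153 mm and stays there (may be absent)
- loaded2: terracotta tile 80 mm wide (own x), 8 mm thick (own y), 90 mm high (own z), about 0.11 kg, origin at its centre; glazed white, if present it already stands in the setter's slot at y = -102 mm and stays there (may be absent)
- loaded3: terracotta tile 80 mm wide (own x), 8 mm thick (own y), 90 mm high (own z), about 0.11 kg, origin at its centre; glazed white, if present it already stands in the setter's slot at y = -51 mm and stays there (may be absent)
- loaded4: terracotta tile 80 mm wide (own x), 8 mm thick (own y), 90 mm high (own z), about 0.11 kg, origin at its centre; glazed white, if present it already stands in the setter's slot at y = 0 mm and stays there (may be absent)
- loaded5: terracotta tile 80 mm wide (own x), 8 mm thick (own y), 90 mm high (own z), about 0.11 kg, origin at its centre; glazed white, if present it already stands in the setter's slot at y = 51 mm and stays there (may be absent)
- loaded6: terracotta tile 80 mm wide (own x), 8 mm thick (own y), 90 mm high (own z), about 0.11 kg, origin at its centre; glazed white, if present it already stands in the setter's slot at y = 102 mm and stays there (may be absent)
- pinch_pot: clay-grey bowl 84 mm across, 40 mm high; origin under its middle; leave alone
- glaze_jar_a: small jar 52 mm across, 62 mm high, blue label; origin under its middle; leave alone
- glaze_jar_b: small jar 52 mm across, 62 mm high, green label; origin under its middle; leave alone
- sponge: yellow sponge 60 x 90 x 35 mm; origin under its middle; leave alone
- tool_cup: white cup 84 mm across and 100 mm high with wooden tools standing to 205 mm; origin under its middle; leave alone

How it is judged:
On the way, in this order (a step that is already met when the one before it is completed fails the run):
1. the bar's lip end is raised above the lip while its other end is still inside the keeper (z of bar_lip_end in the frame of crate above 0.117 m and y of bar_keeper_end in the frame of crate above 0.178 m), for 0.1 s.
2. the bar has been drawn out of the keeper (y of bar_keeper_end in the frame of crate below 0.168 m), for 0.1 s.
At the end, for the whole second after the job is handed in: Bar flat on the ware board, both ends inside its edges. Every tile stands in a setter slot, the earlier ones in their own: centre within 10 mm along and 20 mm across the setter, 53 to 66 mm above the table, upright and square to 0.2 rad. Setter flat on the table. All released, at rest (x of bar_lip_end in the frame of ware_board between -0.07 and 0.07 m and y of bar_lip_end in the frame of ware_board between -0.245 and 0.245 m and z of bar_lip_end in the frame of ware_board between 0.012 and 0.023 m and x of bar_keeper_end in the frame of ware_board between -0.07 and 0.07 m and y of bar_keeper_end in the frame of ware_board between -0.245 and 0.245 m and z of bar_keeper_end in the frame of ware_board between 0.012 and 0.023 m and angle between bar_grip's own z axis and vertical below 0.1 rad and linear speed of each of bar, setter, tile1, tile2, tile3, tile4, tile5, loaded1, loaded2, loaded3, loaded4, loaded5, loaded6 below 0.03 m/s and angle between setter's own z axis and vertical below 0.05 rad and height (world z) of setter between -0.004 and 0.006 m and x of tile1 in the frame of setter between -0.02 and 0.02 m and z of tile1 in the frame of setter between 0.053 and 0.066 m and angle between the z axis of each of tile1, tile2, tile3, tile4, tile5, loaded1, loaded2, loaded3, loaded4, loaded5, loaded6 and the z axis of setter, either way round below 0.2 rad and angle between the x axis of each of tile1, tile2, tile3, tile4, tile5, loaded1, loaded2, loaded3, loaded4, loaded5, loaded6 and the x axis of setter, either way round below 0.2 rad and (y of tile1 in the frame of setter between -0.163 and -0.143 m or y of tile1 in the frame of setter between -0.112 and -0.092 m or y of tile1 in the frame of setter between -0.061 and -0.041 m or y of tile1 in the frame of setter between -0.01 and 0.01 m or y of tile1 in the frame of setter between 0.041 and 0.061 m or y of tile1 in the frame of setter between 0.092 and 0.112 m or y of tile1 in the frame of setter between 0.143 and 0.163 m) and x of tile2 in the frame of setter between -0.02 and 0.02 m and z of tile2 in the frame of setter between 0.053 and 0.066 m and (y of tile2 in the frame of setter between -0.163 and -0.143 m or y of tile2 in the frame of setter between -0.112 and -0.092 m or y of tile2 in the frame of setter between -0.061 and -0.041 m or y of tile2 in the frame of setter between -0.01 and 0.01 m or y of tile2 in the frame of setter between 0.041 and 0.061 m or y of tile2 in the frame of setter between 0.092 and 0.112 m or y of tile2 in the frame of setter between 0.143 and 0.163 m) and x of tile3 in the frame of setter between -0.02 and 0.02 m and z of tile3 in the frame of setter between 0.053 and 0.066 m and (y of tile3 in the frame of setter between -0.163 and -0.143 m or y of tile3 in the frame of setter between -0.112 and -0.092 m or y of tile3 in the frame of setter between -0.061 and -0.041 m or y of tile3 in the frame of setter between -0.01 and 0.01 m or y of tile3 in the frame of setter between 0.041 and 0.061 m or y of tile3 in the frame of setter between 0.092 and 0.112 m or y of tile3 in the frame of setter between 0.143 and 0.163 m) and x of tile4 in the frame of setter between -0.02 and 0.02 m and z of tile4 in the frame of setter between 0.053 and 0.066 m and (y of tile4 in the frame of setter between -0.163 and -0.143 m or y of tile4 in the frame of setter between -0.112 and -0.092 m or y of tile4 in the frame of setter between -0.061 and -0.041 m or y of tile4 in the frame of setter between -0.01 and 0.01 m or y of tile4 in the frame of setter between 0.041 and 0.061 m or y of tile4 in the frame of setter between 0.092 and 0.112 m or y of tile4 in the frame of setter between 0.143 and 0.163 m) and x of tile5 in the frame of setter between -0.02 and 0.02 m and z of tile5 in the frame of setter between 0.053 and 0.066 m and (y of tile5 in the frame of setter between -0.163 and -0.143 m or y of tile5 in the frame of setter between -0.112 and -0.092 m or y of tile5 in the frame of setter between -0.061 and -0.041 m or y of tile5 in the frame of setter between -0.01 and 0.01 m or y of tile5 in the frame of setter between 0.041 and 0.061 m or y of tile5 in the frame of setter between 0.092 and 0.112 m or y of tile5 in the frame of setter between 0.143 and 0.163 m) and x of loaded1 in the frame of setter between -0.02 and 0.02 m and z of loaded1 in the frame of setter between 0.053 and 0.066 m and y of loaded1 in the frame of setter between -0.163 and -0.143 m and x of loaded2 in the frame of setter between -0.02 and 0.02 m and z of loaded2 in the frame of setter between 0.053 and 0.066 m and y of loaded2 in the frame of setter between -0.112 and -0.092 m and x of loaded3 in the frame of setter between -0.02 and 0.02 m and z of loaded3 in the frame of setter between 0.053 and 0.066 m and y of loaded3 in the frame of setter between -0.061 and -0.041 m and x of loaded4 in the frame of setter between -0.02 and 0.02 m and z of loaded4 in the frame of setter between 0.053 and 0.066 m and y of loaded4 in the frame of setter between -0.01 and 0.01 m and x of loaded5 in the frame of setter between -0.02 and 0.02 m and z of loaded5 in the frame of setter between 0.053 and 0.066 m and y of loaded5 in the frame of setter between 0.041 and 0.061 m and x of loaded6 in the frame of setter between -0.02 and 0.02 m and z of loaded6 in the frame of setter between 0.053 and 0.066 m and y of loaded6 in the frame of setter between 0.092 and 0.112 m); the robot touches nothing.
It fails at once if a tile from the crate is dropped: let go and falling faster than 0.6 m/s with its centre still more than 85 mm above the table ((linear speed of tile1 above 0.6 m/s and contact force between the fingers and tile1 below 0.05 N and height (world z) of tile1 above 0.085 m) or (linear speed of tile2 above 0.6 m/s and contact force between the fingers and tile2 below 0.05 N and height (world z) of tile2 above 0.085 m) or (linear speed of tile3 above 0.6 m/s and contact force between the fingers and tile3 below 0.05 N and height (world z) of tile3 above 0.085 m) or (linear speed of tile4 above 0.6 m/s and contact force between the fingers and tile4 below 0.05 N and height (world z) of tile4 above 0.085 m) or (linear speed of tile5 above 0.6 m/s and contact force between the fingers and tile5 below 0.05 N and height (world z) of tile5 above 0.085 m)).
It fails at once if another thing on the table (pot, jars, sponge, tool cup) is moved by more than 30 mm or tipped over (distance of any of pinch_pot, glaze_jar_a, glaze_jar_b, sponge, tool_cup from where it was at the start of the episode above 0.03 m or angle between any of pinch_pot, glaze_jar_a, glaze_jar_b, sponge, tool_cup's own z axis and vertical above 0.5 rad).
Of tile1, tile2, tile3, tile4, tile5 only 4 to 5 are there at a start; the rules pass over those that are not, and their reading is None.
Of loaded1, loaded2, loaded3, loaded4, loaded5, loaded6 only 1 to 2 are there at a start; the rules pass over those that are not, and their reading is None.
At some moment in a run one of bar, setter may be knocked a few centimetres aside while the robot is not near it.
It also fails if it takes over 210 s, if anything falls off the work surface, if the arm or the gripper's body presses on something with over 40 N, if the wrist force passes 120 N, or if a joint passes its speed limit or range.

## Working session

There is one attempt and no reset: what is moved stays moved. The work goes in short steps, Python scripts to look and compute and a tool call to move; the robot and the scene stay as the last step left them, time stands still between calls to the robot, and variables do not carry over. Pictures are saved under pics/ and viewed, at most 14 in all, crops included, and the job is handed in when it is done.

Besides the shell and the picture viewer there is one more tool, called after ">>>" by a JSON object that holds its "op" and its "data", one argument or row to a line. servo_tool: Moves the arm, as the interface text tells. Its arguments: {"type":"object","properties":{"plan":{"type":"array"},"squeeze":{"type":"number"}},"required":["plan"]}

```bash
mkdir -p pics
cat > h.py <<'E'
import numpy as np, cv2
from scipy.spatial.transform import Rotation as R
from plant import manip, cams, ticket
def grab(n):
    s=manip.get_state(); f=cams.grab_frame(n)
    if n=="wrist":
        T=np.eye(4);T[:3,:3]=R.from_rotvec(s["eef_rot"]).as_matrix();T[:3,3]=s["tool_pos"]
        f["extrinsics"]=T@f["T_tool_cam"]
    return f
def cloud(f):
    d=f["depth"]; v,u=np.indices(d.shape)
    P=np.stack([(u-f["cx"])/f["fx"]*d,(v-f["cy"])/f["fy"]*d,d,np.ones_like(d)],-1)@f["extrinsics"].T
    P=P[...,:3]; P[d==0]=np.nan; return P
def hsv(f): return cv2.cvtColor(f["pixels"],cv2.COLOR_BGR2HSV)
E
python3 - <<'E'
from h import *
s=manip.get_state();print({k:np.round(v,3) for k,v in s.items()})
for n in("scene","top"):
    f=grab(n);cv2.imwrite(f"pics/{n}0.png",f["pixels"]);np.save(f"{n}0.npy",f,allow_pickle=True);print(n,f["extrinsics"].round(3).tolist(),f["fx"])
E
```

```text
{'time': np.float64(0.0), 'joint_pos': array([ 1.206,  0.418, -0.01 ,  1.614,  0.005,  1.111, -0.053]), 'qvel': array([-0.001,  0.001, -0.001, -0.001,  0.   , -0.   ,  0.001]), 'joint_efforts': array([ 0.0000e+00, -8.5125e+01,  6.3900e-01, -4.2597e+01, -4.9000e-02,
        1.9000e-02,  0.0000e+00]), 'tool_pos': array([ 0.199, -0.592,  0.216]), 'eef_rot': array([-3.099, -0.506,  0.   ]), 'contact_force': array([ 0.226, -0.512,  0.552]), 'wrist_torque': array([-0.009, -0.058,  0.072]), 'grip_force': np.float64(0.0), 'finger_gap': np.float64(0.095)}
scene [[-0.817, 0.332, -0.471, 1.186], [0.577, 0.456, -0.678, 0.899], [-0.011, -0.826, -0.564, 0.844], [0.0, 0.0, 0.0, 1.0]] 422.2909714269649
top [[-0.0, -0.989, 0.145, 0.361], [-1.0, 0.003, 0.02, 0.0], [-0.02, -0.145, -0.989, 1.476], [0.0, 0.0, 0.0, 1.0]] 404.51046466434366
```

View pics/scene0.png

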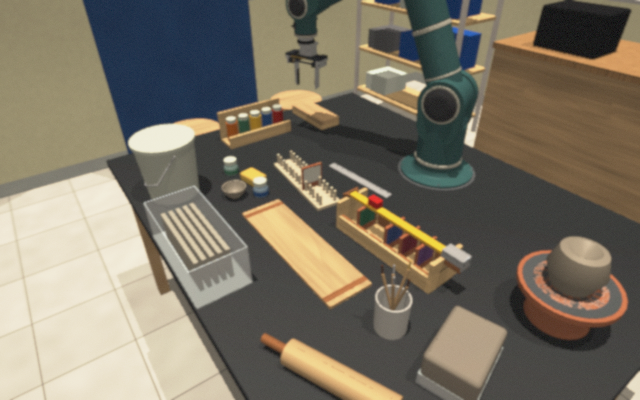

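View pics/top0.png

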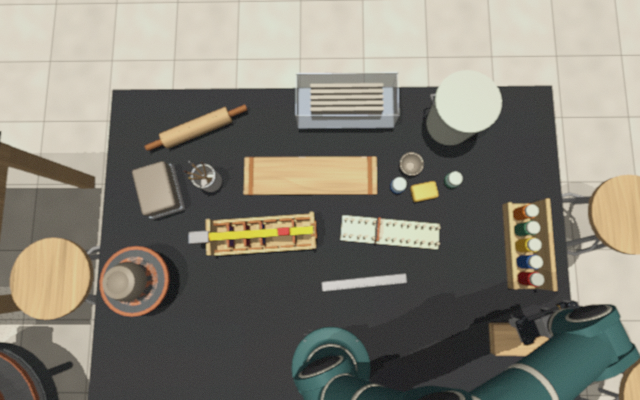

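The views show the crate at top(205–317, 213–256), with its keeper on the left (+y) and its lip on the right. The red grip block is at (283,231). The setter is at (341–440, 215–248) with one tile standing near (378,230), and the board is at (244–377, 155–196). Next I'll measure these.

Run:
```python
from h import *
f=np.load("top0.npy",allow_pickle=True).item();P=cloud(f);H=hsv(f)
v,u=np.indices(f["depth"].shape)
def box(m,name):
    Q=P[m&np.isfinite(P[...,2])]; r=cv2.minAreaRect((Q[:,:2]*1000).astype(np.float32)); print(name,len(Q),"med",np.median(Q,0).round(4),"rect",np.round(r[0],1),np.round(r[1],1),round(r[2],2))
    return Q
def roi(a,b,c,d): return (u>=a)&(u<=b)&(v>=c)&(v<=d)
z=P[...,2]
box(roi(200,325,205,265)&(H[...,0]>22)&(H[...,0]<33)&(H[...,1]>180)&(z>.09),"bar")
box(roi(270,295,220,240)&((H[...,0]<6)|(H[...,0]>174))&(H[...,1]>170)&(z>.125),"grip")
box(roi(200,325,205,265)&(z>.03),"crate")
box(roi(185,325,205,265)&(z>.116),"keeper+grip")
box(roi(335,450,205,255)&(z>.006)&(z<.03),"setter base")
box(roi(335,450,205,255)&(z>.045)&(z<.065),"pegs")
box(roi(335,450,205,255)&(z>.08),"loaded")
box(roi(235,385,145,205)&(z>.006)&(z<.02),"board")
big=cv2.resize(f["pixels"][205:265,180:450],None,fx=2.96,fy=2.96,interpolation=cv2.INTER_CUBIC)
s=np.load("scene0.npy",allow_pickle=True).item()["pixels"][145:300,260:480]
big2=cv2.resize(s,None,fx=2.4,fy=2.4,interpolation=cv2.INTER_CUBIC)
o=np.zeros((big.shape[0]+big2.shape[0],800,3),np.uint8);o[:big.shape[0],:big.shape[1]]=big;o[big.shape[0]:,:big2.shape[1]]=big2
cv2.imwrite("pics/crop1.png",o);print(o.shape)
```

```text
bar 5 med [0.4593 0.1367 0.1108] rect [449.4 273.5] [ 10.1 276.6] 6.2
grip 3 med [0.4512 0.1445 0.1355] rect [451.6 146.9] [ 1.8 13.4] 14.98
crate 2573 med [0.4542 0.2618 0.093 ] rect [456.  244.5] [122.3 391.8] 3.79
keeper+grip 317 med [0.4507 0.4254 0.1239] rect [456.4 263.8] [ 44.2 424.9] 2.93
setter base 2074 med [ 0.4656 -0.2208  0.0129] rect [ 477.7 -221.4] [394.2 174.3] 89.94
pegs 196 med [ 0.4606 -0.2194  0.0531] rect [ 463.2 -214.6] [335.3  77. ] 83.03
loaded 72 med [ 0.4716 -0.1625  0.1011] rect [ 470.  -163.3] [ 9.3 76. ] 84.56
board 4654 med [0.6761 0.0743 0.0109] rect [682.3  71.2] [548.7 225.7] 88.32
(550, 800, 3)
```

View pics/crop1.png

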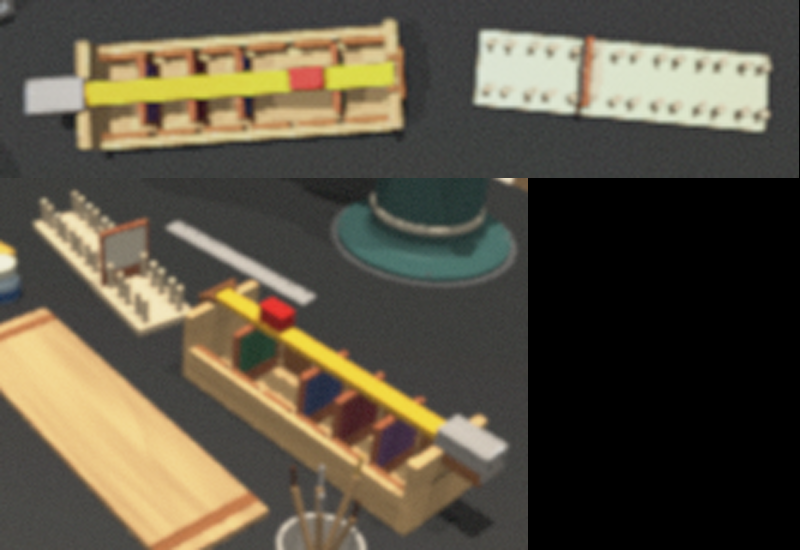

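Four tiles are present: green at groove -112, blue at 0, dark red at 56 and purple at 112. One tile is already loaded in the setter, about 51 mm to the +y side of its middle. Next I'll refine the poses with colour masks and rays onto planes.

```bash
cat >> h.py <<'E'
def rays(f,uv,z):
    uv=np.asarray(uv,float).reshape(-1,2);E=f["extrinsics"]
    d=np.c_[(uv[:,0]-f["cx"])/f["fx"],(uv[:,1]-f["cy"])/f["fy"],np.ones(len(uv))]@E[:3,:3].T
    return E[:3,3]+d*((z-E[2,3])/d[:,2])[:,None]
def blob(f,m,z):
    "largest blob of mask -> min-area rect on plane z: centre (mm), long side, short side, yaw of the long axis (deg, from +y towards -x)"
    m=cv2.morphologyEx(m.astype(np.uint8),cv2.MORPH_CLOSE,np.ones((3,3)))
    c=max(cv2.findContours(m,cv2.RETR_EXTERNAL,cv2.CHAIN_APPROX_NONE)[0],key=cv2.contourArea)
    X=rays(f,c.reshape(-1,2),z)[:,:2]*1000
    (c0,(w,h),a)=cv2.minAreaRect(X.astype(np.float32)); b=cv2.boxPoints((c0,(w,h),a))
    e=max([b[1]-b[0],b[2]-b[1]],key=np.linalg.norm); e=e*np.sign(e[1])
    return np.round(c0,1),round(max(w,h),1),round(min(w,h),1),round(np.degrees(np.arctan2(-e[0],e[1])),2)
def roi(a,b,c,d):
    v,u=np.indices((400,640)); return (u>=a)&(u<=b)&(v>=c)&(v<=d)
E
python3 - <<'E'
from h import *
f=np.load("top0.npy",allow_pickle=True).item();H=hsv(f).astype(int);h,s,v=H[...,0],H[...,1],H[...,2]
print("bar px",H[231,300],"red",H[231,283],"cream",H[225,410],"board",H[175,310],"wood",H[218,260],"black",H[270,260])
a=roi(200,325,205,265)
y=(h>=23)&(h<=34)&(s>150)&(v>150)
print("yel main",blob(f,a&y&roi(200,276,0,400),.111),"tip",blob(f,a&y&roi(289,325,0,400),.111))
r=((h<8)|(h>172))&(s>130)&(v>120); print("grip",blob(f,roi(272,295,222,240)&r,.137))
print("crate top",blob(f,roi(200,325,205,265)&(v>80)&(s>25),.101))
m=roi(336,446,208,255)&(v>100)
print("setter",blob(f,m,.014))
print("board",blob(f,roi(235,385,148,203)&(v>70)&(s>40),.012))
E
```

```text
bar px [ 30 169 219] red [  2 158 218] cream [ 26  39 208] board [ 19  89 218] wood [ 25  74 213] black [53 16 64]
yel main (array([452.4, 297.5]), 228.5, 27.3, np.float32(3.39)) tip (array([465.1,  99.2]), 75.4, 25.3, np.float32(2.89))
grip (array([460.8, 157.2]), 33.6, 19.9, np.float32(-0.1))
crate top (array([455.6, 238.2]), 383.2, 130.5, np.float32(3.75))
setter (array([ 467.4, -214.9]), 361.2, 98.1, np.float32(-5.39))
board (array([677.4,  75.9]), 499.1, 150.7, np.float32(-0.21))
```

```bash
cat >> h.py <<'E'
def pose():
    s=manip.get_state(); M=R.from_rotvec(s["eef_rot"]).as_matrix(); return s["tool_pos"]*1000,np.degrees(np.arctan2(M[1,1],M[0,1])),s
def plan(x,y,z,ang,step=38.,n=None):
    "rows (shift mm, turn rad) from the measured pose to TCP x,y,z mm with tool y axis at ang deg in the world, tool pointing down"
    p,a,s=pose(); t=np.array([x,y,z]); D=(ang-a+180)%360-180 if abs(ang)<=400 else 0
    D=-np.radians(D); n=n or int(max(np.ceil(np.linalg.norm(t-p)/step),np.ceil(abs(D)/.12),1))
    print("at",p.round(1),round(a,2),"t",round(float(s["time"]),2),"gap",round(float(s["finger_gap"])*1000,1),"grip",round(float(s["grip_force"]),1),"F",s["contact_force"].round(1),"rows",n,"dist",(t-p).round(1),"turn",round(D,3))
    q=p.copy();b=a
    for i in range(n):
        w=(t-q)/(n-i); th=np.radians(b); Y=np.array([np.cos(th),np.sin(th),0]);X=np.array([-np.sin(th),np.cos(th),0])
        k=np.round([w@X,w@Y,-w[2]]); k1=np.round(D/n,3)
        print([*map(int,k),float(k1)],end=" " if (i+1)%5 else "\n")
        q=q+k[0]*X+k[1]*Y-k[2]*np.array([0,0,1]); b-=np.degrees(k1)
    print("ends",q.round(1),round(b,2))
E
python3 - <<'E'
from h import *
p,a,s=pose();M=R.from_rotvec(s["eef_rot"]).as_matrix();print(M.round(3).tolist())
plan(461,140,290,3.7)
E
```

```text
[[0.948, 0.318, -0.0], [0.318, -0.948, 0.001], [-0.0, -0.001, -1.0]]
at [ 198.8 -592.2  215.9] -71.45 t 0.1 gap 93.5 grip 0.0 F [ 0.6 -0.2 -0.3] rows 21 dist [262.2 732.2  74.1] turn -1.312
[23, -29, -4, -0.062] [25, -28, -4, -0.062] [26, -26, -3, -0.062] [28, -24, -4, -0.062] [29, -23, -3, -0.062]
[31, -21, -4, -0.062] [32, -19, -3, -0.062] [33, -17, -4, -0.062] [34, -15, -3, -0.062] [35, -12, -4, -0.062]
[36, -10, -3, -0.062] [36, -8, -4, -0.062] [36, -6, -3, -0.062] [37, -4, -4, -0.062] [37, -1, -3, -0.062]
[37, 1, -4, -0.062] [37, 3, -3, -0.062] [36, 6, -4, -0.062] [36, 8, -3, -0.062] [36, 10, -4, -0.062]
[35, 12, -3, -0.062] ends [460.7 140.3 289.9] 3.15
```

>>> {"op": "servo_tool", "data": {
  "plan": [
    [1,23,-29,-4,-0.062],
    [1,25,-28,-4,-0.062],
    [1,26,-26,-3,-0.062],
    [1,28,-24,-4,-0.062],
    [1,29,-23,-3,-0.062]
  ]
}}

```text
time: 0.52
tool_pos: [0.2611, -0.4162, 0.2344]
eef_rot: [-2.983, -0.983, 0.001]
contact_force: [1.1, -0.2, 0.2]
finger_gap: 0.0942
grip_force: 0.0
```

>>> {"op": "servo_tool", "data": {
  "plan": [
    [1,31,-21,-4,-0.062],
    [1,32,-19,-3,-0.062],
    [1,33,-17,-4,-0.062],
    [1,34,-15,-3,-0.062],
    [1,35,-12,-4,-0.062]
  ]
}}

```text
time: 0.93
tool_pos: [0.3232, -0.241, 0.2524]
eef_rot: [-2.796, -1.432, 0.001]
contact_force: [1.3, 0.6, -0.2]
finger_gap: 0.0941
grip_force: 0.0
```

>>> {"op": "servo_tool", "data": {
  "plan": [
    [1,36,-10,-3,-0.062],
    [1,36,-8,-4,-0.062],
    [1,36,-6,-3,-0.062],
    [1,37,-4,-4,-0.062],
    [1,37,-1,-3,-0.062]
  ]
}}

```text
time: 1.35
tool_pos: [0.3859, -0.067, 0.2698]
eef_rot: [2.541, 1.846, -0.0]
contact_force: [0.9, -0.9, -0.1]
finger_gap: 0.0938
grip_force: 0.0
```

>>> {"op": "servo_tool", "data": {
  "plan": [
    [1,37,1,-4,-0.062],
    [1,37,3,-3,-0.062],
    [1,36,6,-4,-0.062],
    [1,36,8,-3,-0.062],
    [1,36,10,-4,-0.062]
  ]
}}

```text
time: 1.77
tool_pos: [0.4486, 0.1067, 0.2876]
eef_rot: [2.226, 2.216, 0.0]
contact_force: [1.1, -1.2, -1.3]
finger_gap: 0.094
grip_force: 0.0
```

>>> {"op": "servo_tool", "data": {
  "plan": [
    [1,35,12,-3,-0.062],
    [1,0,0,0,0],
    [1,0,0,0,0]
  ]
}}

```text
time: 2.02
tool_pos: [0.4606, 0.1417, 0.2901]
eef_rot: [-2.155, -2.284, -0.0]
contact_force: [0.5, -0.8, -0.1]
finger_gap: 0.0938
grip_force: 0.0
```

```bash
sleep 1
python3 - <<'E'
from h import *
f=grab("wrist");cv2.imwrite("pics/w1.png",f["pixels"]);np.save("w1.npy",f,allow_pickle=True)
plan(461,140,290,3.7);print(f["T_tool_cam"].round(3).tolist(),f["fx"])
H=hsv(f).astype(int);h,s,v=H[...,0],H[...,1],H[...,2]
r=((h<8)|(h>172))&(s>130)&(v>100);y=(h>=23)&(h<=34)&(s>150)&(v>120)
print(r.sum(),y.sum())
if r.sum()>50: print("grip",blob(f,r,.137))
if y.sum()>50: print("yel",blob(f,y,.111))
E
```

```text
at [460.5 140.2 290. ] 3.19 t 2.07 gap 93.7 grip 0.0 F [-0.9 -1.3  0.3] rows 1 dist [ 0.5 -0.2  0. ] turn -0.009
[0, 1, 0, -0.009] ends [461.5 140.2 290. ] 3.7
[[0.001, -0.968, -0.252, 0.074], [1.0, 0.0, 0.001, -0.0], [-0.001, -0.252, 0.968, -0.169], [0.0, 0.0, 0.0, 1.0]] 297.8980625400398
823 623
grip (array([463.8, 158.6]), 39.9, 24.5, np.float32(3.38))
yel (array([469.5,  80.6]), 38.5, 23.6, np.float32(3.39))
```

View pics/w1.png

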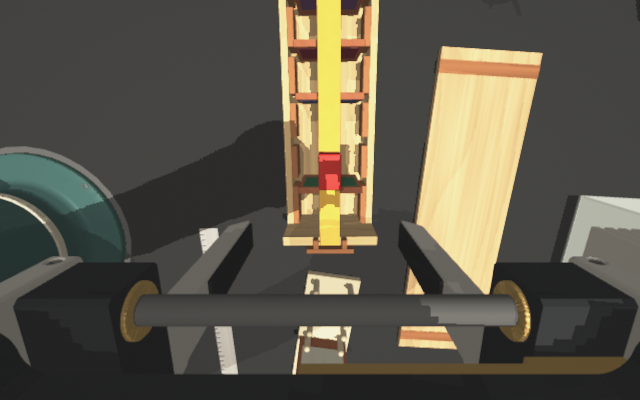

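The wrist view shows the red grip block at (330,170) on the bar, with the lip at (330,248). The grip measures about (464,157) mm and the yaw about 3.5°.

Run:
```python
from h import *
plan(464,157,120,3.5)
```

```text
at [460.5 140.2 290. ] 3.19 t 2.07 gap 93.7 grip 0.0 F [-0.9 -1.3  0.3] rows 5 dist [   3.5   16.8 -170. ] turn -0.005
[3, 1, 34, -0.001] [3, 1, 34, -0.001] [4, 1, 34, -0.001] [3, 1, 34, -0.001] [4, 0, 34, -0.001]
ends [463.5 157.4 120. ] 3.47
```

>>> {"op": "servo_tool", "data": {
  "plan": [
    [1,3,1,34,-0.001],
    [1,3,1,34,-0.001],
    [1,4,1,34,-0.001],
    [1,3,1,34,-0.001],
    [1,4,0,34,-0.001]
  ]
}}

```text
time: 2.48
tool_pos: [0.4636, 0.1555, 0.1189]
eef_rot: [2.157, 2.284, -0.001]
contact_force: [2.1, -0.1, -0.1]
finger_gap: 0.0938
grip_force: 0.0
```

>>> {"op": "servo_tool", "data": {
  "plan": [
    [-1,0,0,0,0],
    [-1,0,0,0,0],
    [-1,0,0,0,0],
    [-1,0,0,0,0],
    [-1,0,0,0,0]
  ],
  "squeeze": 5
}}

```text
time: 2.9
tool_pos: [0.4648, 0.157, 0.1222]
eef_rot: [2.153, 2.285, 0.003]
contact_force: [-0.1, 0.1, -0.7]
finger_gap: 0.0639
grip_force: 0.0
```

>>> {"op": "servo_tool", "data": {
  "plan": [
    [-1,0,0,0,0],
    [-1,0,0,0,0],
    [-1,0,0,0,0],
    [-1,0,0,0,0],
    [-1,0,0,0,0]
  ]
}}

```text
time: 3.32
tool_pos: [0.4638, 0.1572, 0.1205]
eef_rot: [-2.154, -2.287, -0.0]
contact_force: [-0.1, 0.5, 0.2]
finger_gap: 0.0308
grip_force: 0.0
```

>>> {"op": "servo_tool", "data": {
  "plan": [
    [-1,0,0,0,0],
    [-1,0,0,0,0],
    [-1,0,0,0,0],
    [-1,0,0,0,0],
    [-1,0,0,0,0]
  ],
  "squeeze": 7
}}

```text
time: 3.73
tool_pos: [0.4638, 0.1573, 0.1205]
eef_rot: [-2.154, -2.287, -0.0]
contact_force: [-0.0, -0.5, 1.6]
finger_gap: 0.0252
grip_force: 7.0
```

>>> {"op": "servo_tool", "data": {
  "plan": [
    [-1,0,0,-4,0],
    [-1,0,0,-4,0],
    [-1,0,0,-4,0],
    [-1,0,0,-4,0],
    [-1,0,0,0,0]
  ]
}}

```text
time: 4.15
tool_pos: [0.4642, 0.1574, 0.1374]
eef_rot: [2.153, 2.286, 0.001]
contact_force: [0.2, 0.9, -0.8]
finger_gap: 0.0247
grip_force: 7.0
```

Run:
```python
from h import *
plan(464,157,136,3.5)
for n in("scene","wrist"):
    f=grab(n);np.save(n+"2.npy",f,allow_pickle=True);cv2.imwrite(f"pics/{n}2.png",cv2.resize(f["pixels"][140:300,320:500],None,fx=4,fy=3.75,interpolation=cv2.INTER_CUBIC) if n=="scene" else f["pixels"])
f=np.load("scene2.npy",allow_pickle=True).item();P=cloud(f);H=hsv(f).astype(int);h,s,v=H[...,0],H[...,1],H[...,2]
m=(h>=23)&(h<=34)&(s>150)&(v>120)&roi(320,500,140,300);m=cv2.erode(m.astype(np.uint8),np.ones((2,2)))>0
Q=P[m];Q=Q[np.isfinite(Q[:,2])&(Q[:,2]>.08)];k=np.polyfit(Q[:,1],Q[:,2],1);print("z slope",k,np.polyval(k,[.06,.45]))
```

```text
at [464.2 157.4 137.4] 3.43 t 4.15 gap 24.7 grip 7.0 F [ 0.2  0.9 -0.8] rows 1 dist [-0.2 -0.4 -1.4] turn -0.001
[0, 0, 1, -0.001] ends [464.2 157.4 136.4] 3.49
z slope [-0.05482028  0.13662139] [0.13333217 0.11195226]
```

View pics/scene2.png

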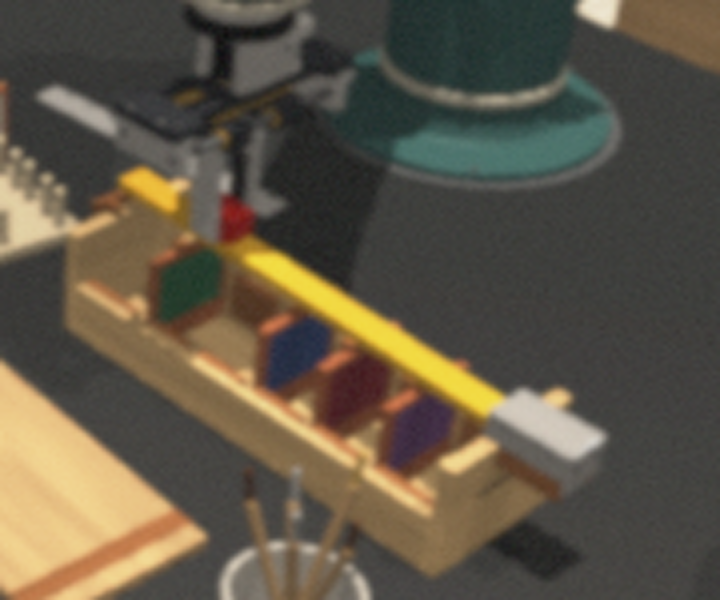

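The scene view shows the bar tilted by about 3°. Its lip end is raised above the lip at (130,180), and the other end is still in the keeper at (520,420). Next I'll tighten the grip and draw it out.

>>> {"op": "servo_tool", "data": {
  "plan": [
    [-1,0,0,0,0],
    [-1,0,0,0,0],
    [-1,0,0,0,0]
  ],
  "squeeze": 55
}}

```text
time: 4.5
tool_pos: [0.4637, 0.1572, 0.1363]
eef_rot: [-2.154, -2.287, 0.0]
contact_force: [0.2, -0.2, 0.1]
finger_gap: 0.0248
grip_force: 55.0
```

>>> {"op": "servo_tool", "data": {
  "plan": [
    [-1,0,0,-2,0],
    [-1,-12,0,0,0],
    [-1,-12,0,0,0],
    [-1,-12,0,0,0],
    [-1,-12,0,0,0]
  ]
}}

```text
time: 4.92
tool_pos: [0.4665, 0.1088, 0.1384]
eef_rot: [-2.153, -2.287, 0.0]
contact_force: [0.7, 0.6, -1.2]
finger_gap: 0.0247
grip_force: 55.0
```

>>> {"op": "servo_tool", "data": {
  "plan": [
    [-1,-12,0,0,0],
    [-1,-12,0,0,0],
    [-1,-12,0,0,0],
    [-1,-6,0,0,0],
    [-1,0,0,0,0]
  ]
}}

```text
time: 5.33
tool_pos: [0.4692, 0.0663, 0.1384]
eef_rot: [2.156, 2.285, -0.001]
contact_force: [0.1, 0.6, -1.0]
finger_gap: 0.0248
grip_force: 55.0
```

Run:
```python
from h import *
plan(464,75,240,3.5)
f=grab("scene");P=cloud(f);H=hsv(f).astype(int);h,s,v=H[...,0],H[...,1],H[...,2]
m=(h>=23)&(h<=34)&(s>150)&(v>120)&roi(270,500,120,300);m=cv2.erode(m.astype(np.uint8),np.ones((2,2)))>0
Q=P[m];Q=Q[np.isfinite(Q[:,2])&(Q[:,2]>.08)];k=np.polyfit(Q[:,1],Q[:,2],1);print("z slope",k,"y range",Q[:,1].min(),Q[:,1].max())
```

```text
at [469.2  66.3 138.4] 3.34 t 5.33 gap 24.8 grip 55.0 F [ 0.1  0.6 -1. ] rows 3 dist [ -5.2   8.7 101.6] turn -0.003
[3, -2, -34, -0.001] [3, -1, -34, -0.001] [3, -2, -34, -0.001] ends [463.7  74.9 240.4] 3.51
z slope [-0.05543024  0.13260927] y range 0.10684269667749802 0.37963241500078015
```

>>> {"op": "servo_tool", "data": {
  "plan": [
    [-1,0,0,-25,0],
    [-1,0,0,-35,0],
    [-1,0,0,-40,0],
    [-1,0,0,0,0]
  ]
}}

```text
time: 5.72
tool_pos: [0.4715, 0.0694, 0.2445]
eef_rot: [2.148, 2.285, 0.008]
contact_force: [0.3, 0.2, -0.7]
finger_gap: 0.0248
grip_force: 55.0
```

Run:
```python
from h import *
plan(677,-32,238,-0.2,30)
f=grab("top");H=hsv(f).astype(int);h,s,v=H[...,0],H[...,1],H[...,2]
print("setter",blob(f,roi(336,450,200,260)&(v>100)&(s<70),.014)); print("board",blob(f,roi(235,385,148,203)&(v>70)&(s>40),.012))
```

```text
at [471.5  69.4 244.5] 3.54 t 5.72 gap 24.8 grip 55.0 F [ 0.3  0.2 -0.7] rows 8 dist [ 205.5 -101.4   -6.5] turn 0.065
[-14, 25, 1, 0.008] [-14, 25, 1, 0.008] [-14, 25, 1, 0.008] [-14, 25, 1, 0.008] [-13, 25, 1, 0.008]
[-13, 26, 1, 0.008] [-13, 25, 0, 0.008] [-13, 26, 1, 0.008] ends [677.  -31.7 237.5] -0.13
setter (array([ 466.5, -215. ]), 360.9, 96.1, np.float32(-5.39))
board (array([662.8,  75.9]), 499.1, 180.7, np.float32(-0.19))
```

>>> {"op": "servo_tool", "data": {
  "plan": [
    [-1,-14,25,1,0.008],
    [-1,-14,25,1,0.008],
    [-1,-14,25,1,0.008],
    [-1,-14,25,1,0.008],
    [-1,-13,25,1,0.008]
  ]
}}

```text
time: 6.18
tool_pos: [0.5979, 0.0039, 0.232]
eef_rot: [-2.198, -2.243, 0.002]
contact_force: [0.1, -0.3, -0.9]
finger_gap: 0.0247
grip_force: 55.0
```

>>> {"op": "servo_tool", "data": {
  "plan": [
    [-1,-13,26,1,0.008],
    [-1,-13,25,0,0.008],
    [-1,-13,26,1,0.008],
    [-1,0,0,0,0],
    [-1,0,0,0,0]
  ]
}}

```text
time: 6.6
tool_pos: [0.6748, -0.0336, 0.2292]
eef_rot: [-2.224, -2.215, 0.002]
contact_force: [-0.3, -0.1, -1.0]
finger_gap: 0.0246
grip_force: 55.0
```

Run:
```python
from h import *
plan(677,-32,54,-0.2,30)
f=grab("wrist");np.save("w3.npy",f,allow_pickle=True);cv2.imwrite("pics/w3.png",f["pixels"])
```

```text
at [674.8 -33.6 229.2] -0.24 t 6.6 gap 24.6 grip 55.0 F [-0.3 -0.1 -1. ] rows 6 dist [   2.2    1.6 -175.2] turn -0.001
[0, 0, 29, -0.0] [0, 0, 29, -0.0] [0, 1, 29, -0.0] [1, 0, 29, -0.0] [0, 1, 30, -0.0]
[1, 0, 29, -0.0] ends [676.8 -31.7  54.2] -0.24
```

View pics/w3.png

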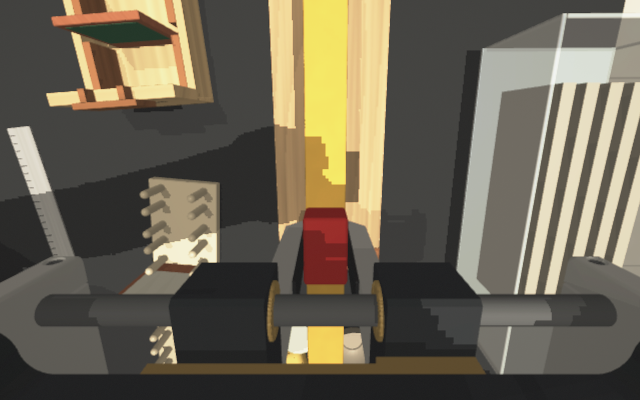

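The bar is centred over the board: it spans columns 303–347, and the board edges are at about 270 and 390. Lowering it.

>>> {"op": "servo_tool", "data": {
  "plan": [
    [-1,0,0,29,0],
    [-1,0,0,29,0],
    [-1,0,1,29,0],
    [-1,1,0,29,0],
    [-1,0,1,30,0]
  ]
}}

```text
time: 7.07
tool_pos: [0.6757, -0.0317, 0.0844]
eef_rot: [-2.224, -2.219, -0.0]
contact_force: [0.5, -0.6, -1.3]
finger_gap: 0.0245
grip_force: 55.0
```

>>> {"op": "servo_tool", "data": {
  "plan": [
    [-1,1,0,18,0],
    [-1,0,0,7,0],
    [-1,0,0,4,0],
    [-1,0,0,0,0],
    [-1,0,0,0,0]
  ]
}}

```text
time: 7.48
tool_pos: [0.6771, -0.0318, 0.0578]
eef_rot: [2.225, 2.216, 0.002]
contact_force: [0.1, -0.2, -1.2]
finger_gap: 0.0247
grip_force: 55.0
```

>>> {"op": "servo_tool", "data": {
  "plan": [
    [-1,0,0,0,0],
    [-1,0,0,0,0]
  ],
  "squeeze": 5
}}

```text
time: 7.65
tool_pos: [0.6771, -0.0321, 0.0576]
eef_rot: [2.225, 2.216, 0.002]
contact_force: [-0.5, 0.5, -0.8]
finger_gap: 0.025
grip_force: 5.0
```

>>> {"op": "servo_tool", "data": {
  "plan": [
    [-1,0,0,4,0],
    [-1,0,0,4,0],
    [-1,0,0,4,0],
    [-1,0,0,2,0],
    [-1,0,0,0,0]
  ]
}}

```text
time: 8.07
tool_pos: [0.6762, -0.0321, 0.0417]
eef_rot: [-2.225, -2.216, 0.001]
contact_force: [0.2, 0.6, -1.2]
finger_gap: 0.0251
grip_force: 5.0
```

>>> {"op": "servo_tool", "data": {
  "plan": [
    [-1,0,0,3,0],
    [-1,0,0,3,0],
    [-1,0,0,2,0],
    [-1,0,0,0,0],
    [-1,0,0,0,0]
  ]
}}

```text
time: 8.48
tool_pos: [0.6765, -0.032, 0.0343]
eef_rot: [-2.226, -2.217, 0.0]
contact_force: [-0.4, 0.4, -1.1]
finger_gap: 0.0248
grip_force: 5.0
```

>>> {"op": "servo_tool", "data": {
  "plan": [
    [-1,0,0,1,0],
    [-1,0,0,1,0],
    [-1,0,0,0,0]
  ]
}}

```text
time: 8.73
tool_pos: [0.6765, -0.0321, 0.0323]
eef_rot: [-2.226, -2.217, 0.0]
contact_force: [0.4, -0.4, -0.7]
finger_gap: 0.0245
grip_force: 5.0
```

>>> {"op": "servo_tool", "data": {
  "plan": [
    [-1,0,0,1,0],
    [-1,0,0,0,0],
    [0,0,0,0,0],
    [0,0,0,0,0],
    [0,0,0,0,0]
  ]
}}

```text
time: 9.15
tool_pos: [0.6766, -0.0321, 0.0314]
eef_rot: [-2.226, -2.217, -0.0]
contact_force: [0.9, -0.3, 0.5]
finger_gap: 0.0412
grip_force: 0.0
```

>>> {"op": "servo_tool", "data": {
  "plan": [
    [0,0,0,0,0],
    [0,0,0,-10,0],
    [0,0,0,-30,0],
    [0,0,0,-40,0],
    [0,0,0,-40,0]
  ]
}}

```text
time: 9.57
tool_pos: [0.6759, -0.0318, 0.1531]
eef_rot: [-2.224, -2.217, 0.001]
contact_force: [0.1, -0.2, 1.5]
finger_gap: 0.0471
grip_force: 0.0
```

>>> {"op": "servo_tool", "data": {
  "plan": [
    [0,0,0,-40,0],
    [0,0,0,-40,0],
    [0,0,0,-20,0],
    [0,0,0,0,0]
  ]
}}

```text
time: 9.9
tool_pos: [0.6782, -0.0315, 0.2579]
eef_rot: [2.222, 2.213, 0.008]
contact_force: [0.1, 0.8, -0.3]
finger_gap: 0.0469
grip_force: 0.0
```

Run:
```python
from h import *
f=grab("top");np.save("t4.npy",f,allow_pickle=True);cv2.imwrite("pics/t4.png",cv2.resize(f["pixels"][140:270,180:450],None,fx=2.9,fy=2.9,interpolation=cv2.INTER_CUBIC))
H=hsv(f).astype(int);h,s,v=H[...,0],H[...,1],H[...,2];y=(h>=23)&(h<=34)&(s>140)&(v>100)
print("bar",blob(f,roi(235,385,148,203)&y,.022))
print("setter",blob(f,roi(336,450,205,260)&(v>100)&(s<70),.014))
plan(460,240,320,93.6)
plan(460,240,320,-86.4); print(manip.get_state()["joint_pos"].round(2))
```

```text
bar (array([673.3, 144.3]), 280.2, 18.8, np.float32(-0.28))
setter (array([ 483.8, -218.3]), 358.3, 128.9, np.float32(-5.95))
at [677.4 -31.8 254.9] -0.23 t 9.95 gap 47.0 grip 0.0 F [ 0.4 -0.3 -0.6] rows 14 dist [-217.4  271.8   65.1] turn -1.638
[19, -16, -5, -0.117] [21, -13, -5, -0.117] [22, -11, -5, -0.117] [24, -8, -5, -0.117] [24, -5, -5, -0.117]
[25, -2, -4, -0.117] [25, 1, -5, -0.117] [25, 3, -4, -0.117] [24, 6, -5, -0.117] [23, 9, -4, -0.117]
[22, 12, -5, -0.117] [20, 14, -4, -0.117] [19, 17, -5, -0.117] [16, 18, -4, -0.117] ends [460.  239.5 319.9] 93.62
at [677.4 -31.8 254.9] -0.23 t 9.95 gap 47.0 grip 0.0 F [ 0.4 -0.3 -0.6] rows 13 dist [-217.4  271.8   65.1] turn 1.504
[21, -17, -5, 0.116] [19, -19, -5, 0.116] [16, -21, -5, 0.116] [14, -23, -5, 0.116] [11, -24, -5, 0.116]
[8, -26, -5, 0.116] [5, -26, -5, 0.116] [2, -27, -5, 0.116] [-1, -27, -5, 0.116] [-4, -26, -5, 0.116]
[-7, -26, -5, 0.116] [-10, -25, -5, 0.116] [-12, -24, -5, 0.116] ends [460.2 240.5 319.9] -86.63
[ 0.44  0.56 -0.67  1.41  0.35  1.29 -0.25]
```

View pics/t4.png

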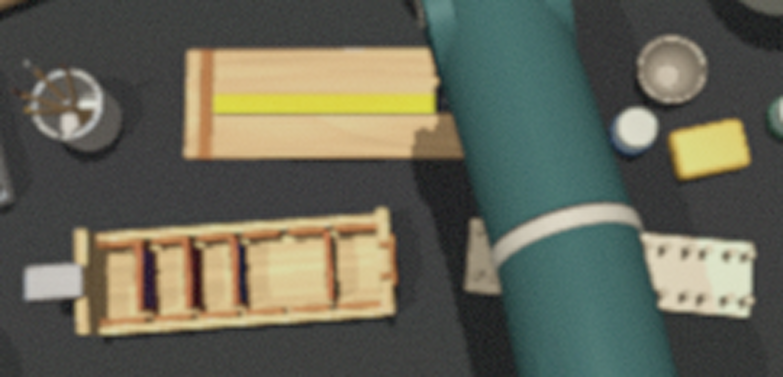

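The bar lies flat on the board, spanning (213–435, 95–113) in the crop with wood on both sides. The crate is open, with the four tiles visible. Next I'll go above the crate with the fingers turned to the tile direction.

>>> {"op": "servo_tool", "data": {
  "plan": [
    [-0.3,19,-16,-5,-0.117],
    [-0.3,21,-13,-5,-0.117],
    [-0.3,22,-11,-5,-0.117],
    [-0.3,24,-8,-5,-0.117],
    [-0.3,24,-5,-5,-0.117]
  ]
}}

```text
time: 10.37
tool_pos: [0.5973, 0.0652, 0.2759]
eef_rot: [-1.483, -2.768, 0.001]
contact_force: [-0.2, 0.4, 0.4]
finger_gap: 0.0328
grip_force: 0.0
```

>>> {"op": "servo_tool", "data": {
  "plan": [
    [-0.3,25,-2,-4,-0.117],
    [-0.3,25,1,-5,-0.117],
    [-0.3,25,3,-4,-0.117],
    [-0.3,24,6,-5,-0.117],
    [-0.3,23,9,-4,-0.117]
  ]
}}

```text
time: 10.78
tool_pos: [0.5194, 0.1623, 0.2981]
eef_rot: [-0.622, -3.078, 0.001]
contact_force: [0.6, 1.2, -0.5]
finger_gap: 0.0327
grip_force: 0.0
```

>>> {"op": "servo_tool", "data": {
  "plan": [
    [-0.3,22,12,-5,-0.117],
    [-0.3,20,14,-4,-0.117],
    [-0.3,19,17,-5,-0.117],
    [-0.3,16,18,-4,-0.117],
    [-0.3,0,0,0,0]
  ]
}}

```text
time: 11.2
tool_pos: [0.4561, 0.2428, 0.317]
eef_rot: [-0.12, 3.139, 0.001]
contact_force: [-1.0, -0.5, 0.9]
finger_gap: 0.033
grip_force: 0.0
```

>>> {"op": "servo_tool", "data": {
  "plan": [
    [-0.3,0,0,0,0],
    [-0.3,0,0,0,0],
    [-0.3,0,0,0,0]
  ]
}}

```text
time: 11.45
tool_pos: [0.4597, 0.2383, 0.316]
eef_rot: [0.095, -3.139, 0.0]
contact_force: [0.5, -0.3, -0.8]
finger_gap: 0.0333
grip_force: 0.0
```

Run:
```python
from h import *
f=grab("wrist");np.save("w5.npy",f,allow_pickle=True);cv2.imwrite("pics/w5.png",f["pixels"])
plan(460,240,320,93.6);print(manip.get_state()["joint_pos"].round(2))
f=grab("top");np.save("t5.npy",f,allow_pickle=True)
H=hsv(f).astype(int);h,s,v=H[...,0],H[...,1],H[...,2];y=(h>=23)&(h<=34)&(s>140)&(v>100)
print("bar",blob(f,roi(235,385,148,203)&y,.022))
print("setter",blob(f,roi(336,450,205,260)&(v>100)&(s<70),.014))
```

```text
at [459.7 238.4 316. ] 93.49 t 11.5 gap 33.0 grip 0.0 F [-0.5  0.1 -0.7] rows 1 dist [0.3 1.6 4. ] turn -0.002
[0, 2, -4, -0.002] ends [459.5 240.4 320. ] 93.6
[ 0.44  0.33 -1.19  1.72  0.31  1.31  0.81]
bar (array([673.3, 136.9]), 294.7, 18.8, np.float32(-0.26))
setter (array([ 466.4, -215.2]), 360.6, 96.1, np.float32(-5.39))
```

View pics/w5.png

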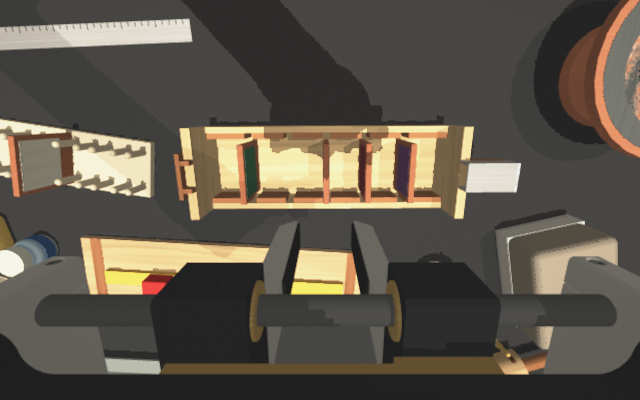

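The wrist view shows the tiles: green near col 248, blue near 326, dark red near 364 and purple near 405, at rows 140–200. I'll measure the top edges by depth.

Run:
```python
from h import *
f=np.load("w5.npy",allow_pickle=True).item();P=cloud(f)
yaw=np.radians(3.55);Y=np.array([-np.sin(yaw),np.cos(yaw)]);X=np.array([np.cos(yaw),np.sin(yaw)]);o=np.array([.459,.241])
def q(m):
    Q=P[m&np.isfinite(P[...,2])];return Q
Q=q(roi(160,540,110,225)&(P[...,2]>.090)&(P[...,2]<.106))
yy=(Q[:,:2]-o)@Y*1000;xx=(Q[:,:2]-o)@X*1000
hst,e=np.histogram(yy,np.arange(-200,200,4));print([(int(e[i]),int(hst[i])) for i in range(len(hst)) if hst[i]>3])
for g in(-179,-112,-56,0,56,112,179):
    m=abs(yy-g)<14
    if m.sum()>15: print(g,m.sum(),"y",np.percentile(yy[m],[3,50,97]).round(1),"x",np.percentile(xx[m],[3,97]).round(1),"z",np.median(Q[m,2]).round(4),"yaw",round(np.degrees(np.polyfit(xx[m],yy[m],1)[0]),2))
H=hsv(f).astype(int)
print("crate rect",blob(f,roi(170,475,115,225)&(H[...,1]>60)&(H[...,2]>80)&(P[...,2]>.04),.101))
cv2.imwrite("pics/c5.png",cv2.resize(f["pixels"][115:225,170:530],None,fx=2.2,fy=2.2,interpolation=cv2.INTER_CUBIC))
```

```text
[(-188, 92), (-184, 245), (-180, 258), (-176, 549), (-172, 5), (-120, 6), (-116, 176), (-112, 271), (-108, 18), (-8, 53), (-4, 183), (0, 180), (48, 107), (52, 180), (56, 140), (108, 274), (112, 176), (116, 27), (172, 576), (176, 255), (180, 236), (184, 29), (188, 6), (192, 6)]
-179 1150 y [-185.1 -176.2 -172.4] x [-57.1  57.7] z 0.1015 yaw 0.33
-112 471 y [-115.8 -110.9 -107.9] x [-37.   37.3] z 0.0986 yaw 0.26
0 416 y [-4.9 -0.8  3.2] x [-38.2  36.8] z 0.0987 yaw 0.19
56 427 y [50.9 54.4 58.8] x [-39.   35.6] z 0.0987 yaw 0.12
112 477 y [108.3 111.2 116.3] x [-38.5  36. ] z 0.0986 yaw 0.22
179 1102 y [172.5 175.6 184. ] x [-59.4  55.4] z 0.1015 yaw 0.09
crate rect (array([457.6, 238.3]), 389.3, 123.3, np.float32(3.97))
```

View pics/c5.png

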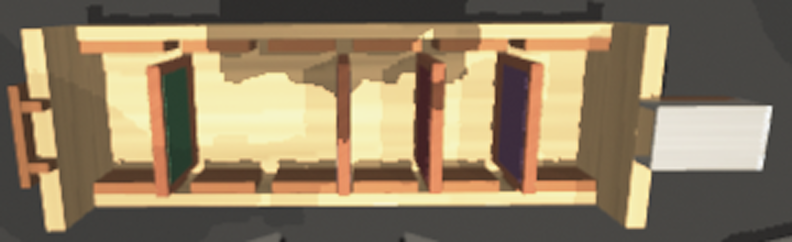

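Run:
```python
from h import *
plan(465.9,129.4,140,93.7,36)
```

```text
at [459.6 238.5 316.1] 93.51 t 11.55 gap 33.0 grip 0.0 F [-0.3 -0.1  0.7] rows 6 dist [   6.3 -109.1 -176.1] turn -0.003
[0, -18, 29, -0.001] [0, -18, 29, -0.001] [0, -18, 30, -0.001] [0, -18, 29, -0.001] [0, -19, 30, -0.001]
[1, -18, 29, -0.001] ends [465.6 129.7 140.1] 93.85
```

>>> {"op": "servo_tool", "data": {
  "plan": [
    [-0.3,0,-18,29,0],
    [-0.3,0,-18,29,0],
    [-0.3,0,-18,30,0],
    [-0.3,0,-18,29,-0.001],
    [-0.3,0,-19,30,-0.001]
  ]
}}

```text
time: 11.97
tool_pos: [0.465, 0.1472, 0.1682]
eef_rot: [-0.101, 3.14, 0.0]
contact_force: [0.4, 0.1, -0.3]
finger_gap: 0.0325
grip_force: 0.0
```

>>> {"op": "servo_tool", "data": {
  "plan": [
    [-0.3,0,-18,29,0],
    [-0.3,0,0,0,0],
    [-0.3,0,0,0,0],
    [-0.3,0,0,0,0]
  ]
}}

```text
time: 12.3
tool_pos: [0.4666, 0.1311, 0.1411]
eef_rot: [-0.102, 3.139, 0.001]
contact_force: [0.2, 0.5, 0.2]
finger_gap: 0.0329
grip_force: 0.0
```

Run:
```python
from h import *
plan(465.9,129.4,77,93.7,16)
print(manip.get_state()["joint_pos"].round(2))
```

```text
at [466.6 131.1 141.1] 93.72 t 12.3 gap 32.9 grip 0.0 F [0.2 0.5 0.2] rows 5 dist [ -0.7  -1.7 -64.1] turn 0.0
[0, 0, 13, 0.0] [0, 0, 13, 0.0] [0, -1, 13, 0.0] [0, 0, 13, 0.0] [1, -1, 12, 0.0]
ends [465.7 129.   77.1] 93.72
[ 0.53  0.46 -1.06  2.    0.49  0.96  0.86]
```

>>> {"op": "servo_tool", "data": {
  "plan": [
    [-0.3,0,-1,13,0],
    [-0.3,0,-1,13,0],
    [-0.3,0,0,13,0],
    [-0.3,0,0,13,0],
    [-0.3,0,0,12,0]
  ]
}}

```text
time: 12.72
tool_pos: [0.466, 0.1286, 0.0749]
eef_rot: [0.103, -3.139, -0.0]
contact_force: [0.9, -1.3, -0.4]
finger_gap: 0.033
grip_force: 0.0
```

>>> {"op": "servo_tool", "data": {
  "plan": [
    [-0.3,0,0,0,0],
    [-0.3,0,0,0,0],
    [-1,0,0,0,0],
    [-1,0,0,0,0],
    [-1,0,0,0,0]
  ],
  "squeeze": 15
}}

```text
time: 13.13
tool_pos: [0.4666, 0.1285, 0.0769]
eef_rot: [-0.102, 3.139, 0.0]
contact_force: [-0.3, -0.2, 0.4]
finger_gap: 0.0161
grip_force: 0.0
```

>>> {"op": "servo_tool", "data": {
  "plan": [
    [-1,0,0,0,0],
    [-1,0,0,0,0],
    [-1,0,0,0,0],
    [-1,0,0,0,0]
  ],
  "squeeze": 20
}}

```text
time: 13.47
tool_pos: [0.4665, 0.1285, 0.0768]
eef_rot: [-0.102, 3.139, -0.0]
contact_force: [-0.8, -1.4, 6.0]
finger_gap: 0.0077
grip_force: 20.0
```

>>> {"op": "servo_tool", "data": {
  "plan": [
    [-1,0,0,-10,0],
    [-1,0,0,-20,0],
    [-1,0,0,-35,0],
    [-1,0,0,-40,0],
    [-1,0,0,-40,0]
  ]
}}

```text
time: 13.88
tool_pos: [0.4653, 0.129, 0.2233]
eef_rot: [0.105, -3.138, -0.001]
contact_force: [0.6, -0.5, -0.7]
finger_gap: 0.0077
grip_force: 20.0
```

Run:
```python
from h import *
plan(481,-63,222,84.6,32)
```

```text
at [465.3 129.  223.3] 93.82 t 13.88 gap 7.7 grip 20.0 F [ 0.6 -0.5 -0.7] rows 7 dist [  15.7 -192.    -1.3] turn 0.161
[0, -28, 0, 0.023] [-1, -27, 0, 0.023] [-2, -27, 0, 0.023] [-2, -28, 0, 0.023] [-3, -27, 0, 0.023]
[-4, -27, 1, 0.023] [-4, -28, 0, 0.023] ends [480.8 -63.3 222.3] 84.6
```

>>> {"op": "servo_tool", "data": {
  "plan": [
    [-1,0,-28,0,0.023],
    [-1,-1,-27,0,0.023],
    [-1,-2,-27,0,0.023],
    [-1,-2,-28,0,0.023],
    [-1,-3,-27,0,0.023]
  ]
}}

```text
time: 14.3
tool_pos: [0.4766, -0.0097, 0.222]
eef_rot: [0.08, 3.141, -0.001]
contact_force: [0.5, -0.7, 0.2]
finger_gap: 0.0078
grip_force: 20.0
```

>>> {"op": "servo_tool", "data": {
  "plan": [
    [-1,-4,-27,1,0.023],
    [-1,-4,-28,0,0.023],
    [-1,0,0,0,0],
    [-1,0,0,0,0],
    [-1,0,0,0,0]
  ]
}}

```text
time: 14.72
tool_pos: [0.4814, -0.0631, 0.2208]
eef_rot: [0.149, 3.138, 0.0]
contact_force: [0.2, -0.0, -1.1]
finger_gap: 0.0081
grip_force: 20.0
```

Run:
```python
from h import *
plan(481,-63,222,84.6,32);print(manip.get_state()["joint_pos"].round(2))
f=grab("wrist");np.save("w6.npy",f,allow_pickle=True);cv2.imwrite("pics/w6.png",f["pixels"])
P=cloud(f);g=grab("top");np.save("t6.npy",g,allow_pickle=True)
for n,Q in(("wrist",P),("top",cloud(g))):
    m=(abs(Q[...,0]-.467)<.07)&(abs(Q[...,1]+.215)<.21)
    print(n,[(a,int((m&(Q[...,2]>a)&(Q[...,2]<a+.01)).sum())) for a in(.0,.01,.02,.03,.04,.05,.06,.09,.1)])
    t=Q[m&(Q[...,2]>.046)&(Q[...,2]<.062)];np.save(n+"_pegs.npy",t)
```

```text
at [481.4 -63.1 220.8] 84.55 t 14.72 gap 8.1 grip 20.0 F [ 0.2 -0.  -1.1] rows 1 dist [-0.4  0.1  1.2] turn -0.001
[0, 0, -1, -0.001] ends [481.4 -63.1 221.8] 84.61
[ 1.    0.33 -1.1   1.92  0.33  1.09  1.24]
wrist [(0.0, 12247), (0.01, 12629), (0.02, 718), (0.03, 893), (0.04, 1053), (0.05, 1888), (0.06, 187), (0.09, 272), (0.1, 737)]
top [(0.0, 635), (0.01, 817), (0.02, 35), (0.03, 26), (0.04, 29), (0.05, 82), (0.06, 4), (0.09, 0), (0.1, 0)]
```

View pics/w6.png

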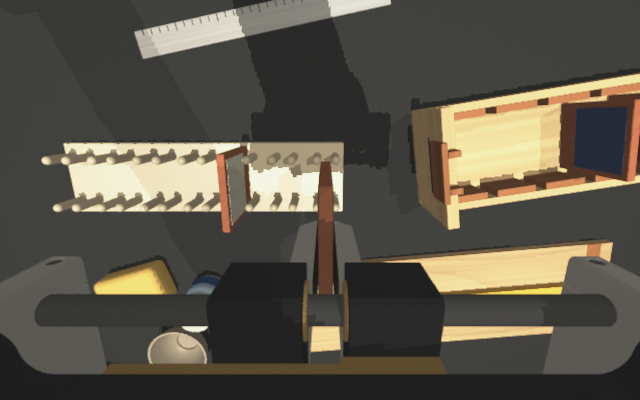

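The held tile is at (326,230). The setter spans (65–343, 143–211) with its loaded tile at (232,190). The slot under the tile, at the right end, is clear.

```bash
cat > setter.py <<'E'
from h import *
from scipy.optimize import least_squares
def fit(f,c=(466,-215),yaw=-5.4):
    P=cloud(f)*1000; m=(np.hypot(P[...,0]-c[0],P[...,1]-c[1])<215)&(abs(P[...,0]-c[0]-(P[...,1]-c[1])*.094)<45)&(P[...,2]>52.5)&(P[...,2]<60)
    n,L,S,C=cv2.connectedComponentsWithStats(m.astype(np.uint8)); T=[]
    for i in range(1,n):
        if 4<=S[i,4]<200: T.append(P[L==i][:,:2].mean(0))
    T=np.array(T); G=np.array([(x,s*51+d) for s in range(-3,4) for d in(-11,11) for x in(-28,28)],float)
    def tr(p,A): t=np.radians(p[2]);return p[:2]+A@np.array([[np.cos(t),np.sin(t)],[-np.sin(t),np.cos(t)]])
    p=np.array([*c,yaw],float)
    for _ in range(6):
        D=np.linalg.norm(T[:,None]-tr(p,G)[None],axis=2);j=D.argmin(1);ok=D.min(1)<9
        p=least_squares(lambda q:(tr(q,G[j[ok]])-T[ok]).ravel(),p,loss="soft_l1").x
    r=(tr(p,G[j[ok]])-T[ok]); print("setter",p.round(2),"pegs",ok.sum(),"rms",np.sqrt((r**2).mean()).round(2))
    B=P[(abs(P[...,2]-14)<5)&(np.hypot(P[...,0]-c[0],P[...,1]-c[1])<200)]
    if len(B): 
        q=cv2.minAreaRect(B[:,:2].astype(np.float32)); print("base",np.round(q[0],1),np.round(q[1],1),round(q[2],2))
    t=np.radians(p[2]);X=np.array([np.cos(t),np.sin(t)]);Y=np.array([-np.sin(t),np.cos(t)])
    Q=P[(P[...,2]>93)&(P[...,2]<110)];L=np.c_[(Q[:,:2]-p[:2])@X,(Q[:,:2]-p[:2])@Y]
    for s in range(-3,4):
        k=(abs(L[:,1]-51*s)<14)&(abs(L[:,0])<60)
        if k.sum()>20: print(" tile slot",s*51,"x",np.percentile(L[k,0],[3,97]).round(1),"y",np.percentile(L[k,1],[3,97]).round(1),"z",np.median(Q[k,2]).round(1))
    for s in range(-3,4): print(s*51,(p[:2]+Y*51*s).round(1),end="; ")
    print(); return p
E
python3 - <<'E'
from setter import *
f=np.load("w6.npy",allow_pickle=True).item();fit(f)
# held tile: top edge and bottom in depth
P=cloud(f)*1000;m=roi(300,350,150,300)&(P[...,2]>100)&(P[...,2]<260)
Q=P[m&(abs(P[...,0]-481)<50)&(abs(P[...,1]+63)<12)];print(len(Q),"z",np.percentile(Q[:,2],[2,98]).round(1),"x",np.percentile(Q[:,0],[2,98]).round(1),"y",np.percentile(Q[:,1],[2,50,98]).round(1))
E
```

```text
setter [ 468.33 -212.53   -5.31] pegs 26 rms 0.57
base [ 531.4 -219.6] [350.2 215.7] 84.59
 tile slot 51 x [-39.   36.3] y [46.5 54.4] z 104.5
-153 [ 454.2 -364.9]; -102 [ 458.9 -314.1]; -51 [ 463.6 -263.3]; 0 [ 468.3 -212.5]; 51 [ 473.  -161.7]; 102 [ 477.8 -111. ]; 153 [482.5 -60.2]; 
2957 z [181.9 257.9] x [441.7 501.6] y [-73.6 -61.1 -52. ]
```

Run:
```python
from setter import *
f=np.load("w6.npy",allow_pickle=True).item()
P=cloud(f)*1000
th=np.radians(84.55);X=np.array([-np.sin(th),np.cos(th)]);Y=np.array([np.cos(th),np.sin(th)])
L=(P[...,:2]-np.array([481.4,-63.1])); lx=L@X;ly=L@Y
for z0 in(155,170,185,200,215,230):
    m=roi(290,360,150,310)&(abs(P[...,2]-z0)<6)&(lx>30)&(lx<60)
    if m.sum()>5: print(z0,m.sum(),"tool y",np.percentile(ly[m],[5,50,95]).round(1),"tool x",np.percentile(lx[m],[50]).round(1))
plan(482.5,-60.2,130,84.7,16)
```

```text
155 11 tool y [-2.5  0.7  4.2] tool x [39.8]
170 23 tool y [-2.4  0.7  4.4] tool x [39.8]
185 36 tool y [-2.7  1.   4.8] tool x [39.7]
200 38 tool y [-2.5  1.   4.5] tool x [39.8]
215 53 tool y [-2.4  0.7  4.5] tool x [39.7]
230 62 tool y [-2.6  0.7  4.4] tool x [39.7]
at [481.5 -62.7 220.7] 84.61 t 14.82 gap 7.9 grip 20.0 F [ 0.3  0.1 -0.6] rows 6 dist [  1.    2.5 -90.7] turn -0.001
[0, 0, 15, -0.0] [0, 1, 15, -0.0] [0, 0, 15, -0.0] [0, 1, 15, -0.0] [0, 0, 15, -0.0]
[-1, 1, 16, -0.0] ends [482.7 -59.8 129.7] 84.61
```

>>> {"op": "servo_tool", "data": {
  "plan": [
    [-1,0,0,15,0],
    [-1,0,1,20,0],
    [-1,0,0,20,0],
    [-1,-1,1,20,0],
    [-1,0,0,12,0]
  ]
}}

```text
time: 15.23
tool_pos: [0.4822, -0.0608, 0.1319]
eef_rot: [-0.148, -3.137, -0.001]
contact_force: [-0.6, 0.1, -0.3]
finger_gap: 0.008
grip_force: 20.0
```

>>> {"op": "servo_tool", "data": {
  "plan": [
    [-1,0,0,0,0],
    [-1,0,0,0,0],
    [-1,0,0,0,0],
    [-1,0,0,0,0]
  ]
}}

```text
time: 15.57
tool_pos: [0.4833, -0.0619, 0.1345]
eef_rot: [0.15, 3.137, -0.001]
contact_force: [0.1, 0.2, -0.8]
finger_gap: 0.0078
grip_force: 20.0
```

Run:
```python
from h import *
plan(482.4,-61.1,84,84.7,8)
```

```text
at [483.3 -61.9 134.5] 84.51 t 15.57 gap 7.8 grip 20.0 F [ 0.1  0.2 -0.8] rows 7 dist [ -0.9   0.8 -50.5] turn -0.003
[0, 0, 7, -0.0] [0, 0, 7, -0.0] [0, 0, 7, -0.0] [0, 0, 7, -0.0] [0, 0, 7, -0.0]
[0, 0, 8, -0.0] [1, 1, 7, -0.0] ends [482.4 -60.8  84.5] 84.51
```

>>> {"op": "servo_tool", "data": {
  "plan": [
    [-1,1,0.8,7,-0.003],
    [-1,0,0,7,0],
    [-1,0,0,7,0],
    [-1,0,0,7,0],
    [-1,0,0,7,0]
  ]
}}

```text
time: 15.98
tool_pos: [0.4816, -0.061, 0.0975]
eef_rot: [-0.146, -3.138, -0.0]
contact_force: [-0.3, -0.1, -1.2]
finger_gap: 0.0079
grip_force: 20.0
```

>>> {"op": "servo_tool", "data": {
  "plan": [
    [-1,0,0,7,0],
    [-1,0,0,6,0],
    [-1,0,0,2,0],
    [-1,0,0,0,0],
    [-1,0,0,0,0]
  ]
}}

```text
time: 16.4
tool_pos: [0.4819, -0.0608, 0.0833]
eef_rot: [-0.145, -3.138, -0.0]
contact_force: [-0.1, -0.3, -1.0]
finger_gap: 0.0079
grip_force: 20.0
```

>>> {"op": "servo_tool", "data": {
  "plan": [
    [-1,0,0,1,0],
    [-1,0,0,0,0],
    [-0.3,0,0,0,0],
    [-0.3,0,0,0,0],
    [-0.3,0,0,0,0]
  ]
}}

```text
time: 16.82
tool_pos: [0.4819, -0.061, 0.0825]
eef_rot: [0.146, 3.138, 0.0]
contact_force: [0.1, 0.3, 0.2]
finger_gap: 0.0241
grip_force: 0.0
```

>>> {"op": "servo_tool", "data": {
  "plan": [
    [-0.3,0,0,0,0],
    [-0.3,0,0,0,0],
    [-0.3,0,0,-15,0],
    [-0.3,0,0,-30,0],
    [-0.3,0,0,-40,0]
  ]
}}

```text
time: 17.23
tool_pos: [0.4805, -0.0606, 0.1669]
eef_rot: [-0.144, -3.135, -0.003]
contact_force: [0.4, -1.7, 0.2]
finger_gap: 0.0331
grip_force: 0.0
```

>>> {"op": "servo_tool", "data": {
  "plan": [
    [-0.3,0,0,-40,0],
    [-0.3,0,0,-30,0],
    [-0.3,0,0,0,0],
    [-0.3,0,0,0,0]
  ]
}}

```text
time: 17.57
tool_pos: [0.4823, -0.0614, 0.2385]
eef_rot: [0.147, 3.136, -0.002]
contact_force: [0.0, -0.7, -0.4]
finger_gap: 0.0331
grip_force: 0.0
```

Run:
```python
from setter import *
f=grab("wrist");np.save("w7.npy",f,allow_pickle=True);fit(f)
plan(458.4,239.5,200,93.7,36)
```

```text
setter [ 468.32 -212.61   -5.34] pegs 26 rms 0.48
base [ 528.5 -219.2] [349.9 209.3] 84.67
 tile slot 51 x [-39.   36.1] y [46.5 54.5] z 104.4
 tile slot 153 x [-38.8  36. ] y [149.1 157.6] z 104.8
-153 [ 454.1 -364.9]; -102 [ 458.8 -314.2]; -51 [ 463.6 -263.4]; 0 [ 468.3 -212.6]; 51 [ 473.1 -161.8]; 102 [ 477.8 -111.1]; 153 [482.6 -60.3]; 
at [481.7 -61.4 237.3] 84.64 t 17.62 gap 32.7 grip 0.0 F [ 0.3 -0.  -1.1] rows 9 dist [-23.3 300.9 -37.3] turn -0.158
[6, 33, 4, -0.018] [5, 33, 4, -0.018] [4, 33, 4, -0.018] [4, 33, 4, -0.018] [3, 34, 4, -0.018]
[3, 33, 4, -0.018] [2, 34, 4, -0.018] [2, 34, 5, -0.018] [1, 33, 4, -0.018] ends [458.1 239.5 200.3] 93.92
```

Green is standing in slot 153 and the setter hasn't moved. Next is blue.

>>> {"op": "servo_tool", "data": {
  "plan": [
    [-0.3,6,33,4,-0.018],
    [-0.3,5,33,4,-0.018],
    [-0.3,4,33,4,-0.018],
    [-0.3,4,33,4,-0.018],
    [-0.3,3,34,4,-0.018]
  ]
}}

```text
time: 18.03
tool_pos: [0.4682, 0.1072, 0.216]
eef_rot: [-0.003, -3.14, 0.0]
contact_force: [0.4, -0.0, -0.3]
finger_gap: 0.0329
grip_force: 0.0
```

>>> {"op": "servo_tool", "data": {
  "plan": [
    [-0.3,3,33,4,-0.018],
    [-0.3,2,34,4,-0.018],
    [-0.3,2,34,5,-0.018],
    [-0.3,1,33,4,-0.016],
    [-0.3,0,0,0,0]
  ]
}}

```text
time: 18.45
tool_pos: [0.455, 0.246, 0.1989]
eef_rot: [0.12, -3.137, -0.004]
contact_force: [-0.2, 0.2, -0.6]
finger_gap: 0.0328
grip_force: 0.0
```

>>> {"op": "servo_tool", "data": {
  "plan": [
    [-0.3,0,0,30,0],
    [-0.3,0,0,30,0],
    [-0.3,0,0,0,0],
    [-0.3,0,0,0,0],
    [-0.3,0,0,0,0]
  ]
}}

```text
time: 18.87
tool_pos: [0.458, 0.2403, 0.1412]
eef_rot: [0.106, -3.139, -0.001]
contact_force: [0.2, -0.2, -0.0]
finger_gap: 0.0331
grip_force: 0.0
```

Run:
```python
from h import *
plan(458.4,239.4,77,93.7,14)
print(manip.get_state()["joint_pos"].round(2))
```

```text
at [458.  240.3 141.2] 93.88 t 18.87 gap 33.1 grip 0.0 F [ 0.2 -0.2 -0. ] rows 5 dist [  0.4  -0.9 -64.2] turn 0.003
[0, 0, 13, 0.001] [0, 0, 13, 0.001] [0, 0, 13, 0.001] [0, 0, 13, 0.001] [0, -1, 12, 0.001]
ends [458.1 239.3  77.2] 93.59
[ 0.28  0.52 -1.04  1.93  0.54  1.    0.63]
```

Next I'll descend, grip, lift and carry it over the -51 slot area at (463.6, -263).

>>> {"op": "servo_tool", "data": {
  "plan": [
    [-0.3,0,-1,13,0.003],
    [-0.3,0,0,13,0],
    [-0.3,0,0,13,0],
    [-0.3,0,0,13,0],
    [-0.3,0,0,12,0]
  ]
}}

```text
time: 19.28
tool_pos: [0.4579, 0.2386, 0.0749]
eef_rot: [0.101, -3.139, 0.0]
contact_force: [-0.9, -0.3, 0.5]
finger_gap: 0.033
grip_force: 0.0
```

>>> {"op": "servo_tool", "data": {
  "plan": [
    [-0.3,0,0,0,0],
    [-1,0,0,0,0],
    [-1,0,0,0,0],
    [-1,0,0,0,0],
    [-1,0,0,0,0]
  ],
  "squeeze": 20
}}

```text
time: 19.7
tool_pos: [0.4584, 0.239, 0.077]
eef_rot: [-0.101, 3.139, 0.0]
contact_force: [0.0, -0.6, -0.3]
finger_gap: 0.0097
grip_force: 0.0
```

>>> {"op": "servo_tool", "data": {
  "plan": [
    [-1,0,0,0,0],
    [-1,0,0,0,0],
    [-1,0,0,0,0],
    [-1,0,0,0,0]
  ]
}}

```text
time: 20.03
tool_pos: [0.4584, 0.239, 0.0769]
eef_rot: [-0.101, 3.139, 0.0]
contact_force: [-0.9, -0.2, 7.0]
finger_gap: 0.008
grip_force: 20.0
```

>>> {"op": "servo_tool", "data": {
  "plan": [
    [-1,0,0,-10,0],
    [-1,0,0,-20,0],
    [-1,0,0,-35,0],
    [-1,0,0,-40,0],
    [-1,0,0,-40,0]
  ]
}}

```text
time: 20.45
tool_pos: [0.4572, 0.239, 0.2235]
eef_rot: [0.103, -3.139, -0.0]
contact_force: [1.1, -0.3, -0.4]
finger_gap: 0.0077
grip_force: 20.0
```

Run:
```python
from h import *
plan(464,-264,222,84.6,36)
```

```text
at [457.2 239.  223.5] 93.74 t 20.45 gap 7.7 grip 20.0 F [ 1.1 -0.3 -0.4] rows 14 dist [   6.8 -503.    -1.5] turn 0.16
[2, -36, 0, 0.011] [1, -36, 0, 0.011] [1, -36, 0, 0.011] [1, -36, 0, 0.011] [0, -36, 0, 0.011]
[0, -36, 0, 0.011] [0, -36, 0, 0.011] [-1, -36, 0, 0.011] [-1, -36, 0, 0.011] [-2, -36, 0, 0.011]
[-2, -36, 0, 0.011] [-3, -36, 0, 0.011] [-3, -35, 1, 0.011] [-3, -35, 0, 0.011] ends [ 464.2 -263.6  222.5] 84.92
```

>>> {"op": "servo_tool", "data": {
  "plan": [
    [-1,2,-36,0,0.011],
    [-1,1,-36,0,0.011],
    [-1,1,-36,0,0.011],
    [-1,1,-36,0,0.011],
    [-1,0,-36,0,0.011]
  ]
}}

```text
time: 20.87
tool_pos: [0.4601, 0.0572, 0.222]
eef_rot: [-0.014, 3.141, -0.001]
contact_force: [1.1, 1.6, -1.9]
finger_gap: 0.0078
grip_force: 20.0
```

>>> {"op": "servo_tool", "data": {
  "plan": [
    [-1,0,-36,0,0.011],
    [-1,0,-36,0,0.011],
    [-1,-1,-36,0,0.011],
    [-1,-1,-36,0,0.011],
    [-1,-2,-36,0,0.011]
  ]
}}

```text
time: 21.28
tool_pos: [0.4618, -0.123, 0.2221]
eef_rot: [0.073, 3.141, -0.001]
contact_force: [-0.0, 0.3, -1.7]
finger_gap: 0.0078
grip_force: 20.0
```

>>> {"op": "servo_tool", "data": {
  "plan": [
    [-1,-2,-36,0,0.011],
    [-1,-3,-36,0,0.011],
    [-1,-3,-35,1,0.013],
    [-1,-3,-35,0,0.014],
    [-1,0,0,0,0]
  ]
}}

```text
time: 21.7
tool_pos: [0.4632, -0.2703, 0.2203]
eef_rot: [-0.162, -3.137, 0.0]
contact_force: [0.2, -0.6, -1.4]
finger_gap: 0.0076
grip_force: 20.0
```

>>> {"op": "servo_tool", "data": {
  "plan": [
    [-1,0,0,0,0],
    [-1,0,0,0,0],
    [-1,0,0,0,0]
  ]
}}

```text
time: 21.95
tool_pos: [0.4646, -0.2625, 0.2208]
eef_rot: [0.146, 3.138, -0.0]
contact_force: [0.3, 0.6, -1.3]
finger_gap: 0.0076
grip_force: 20.0
```

```bash
cat >> setter.py <<'E'
def held(f):
    P=cloud(f)*1000; p,a,s=pose(); th=np.radians(a);X=np.array([-np.sin(th),np.cos(th)]);Y=np.array([np.cos(th),np.sin(th)])
    L=P[...,:2]-p[:2];lx=L@X;ly=L@Y;m=roi(285,365,120,320)&(abs(P[...,2]-p[2]+20)<40)&(lx>30)&(lx<60)
    print("held tool y",np.percentile(ly[m],[5,95]).mean().round(2),"tool x",(np.median(lx[m])-40).round(1),"n",m.sum())
E
python3 - <<'E'
from setter import *
f=grab("wrist");held(f);g=grab("top")
v=hsv(g)[...,2];b=blob(g,roi(325,460,200,262)&(v>100)&(hsv(g)[...,1]<70),.014);print("top",b)
p=fit(f);t=np.radians(p[2])
plan(p[0]+51*np.sin(t),p[1]-51*np.cos(t)-.9,134,90+p[2],20);print(manip.get_state()["joint_pos"].round(2))
E
```

```text
held tool y 1.02 tool x -0.7 n 290
top (array([ 475.1, -172.6]), 275.4, 105.1, np.float32(-4.02))
setter [ 468.12 -213.79   -5.38] pegs 24 rms 0.71
base [ 526.4 -219.8] [348.5 206.5] 84.57
 tile slot 51 x [-39.2  35.8] y [46.5 54.3] z 104.5
 tile slot 153 x [-38.9  35.8] y [149.6 157.5] z 103.8
-153 [ 453.8 -366.1]; -102 [ 458.6 -315.3]; -51 [ 463.3 -264.6]; 0 [ 468.1 -213.8]; 51 [ 472.9 -163. ]; 102 [ 477.7 -112.2]; 153 [482.5 -61.5]; 
at [ 464.6 -262.7  220.8] 84.67 t 22.05 gap 8.3 grip 20.0 F [-0.5 -0.5 -0.4] rows 5 dist [ -1.3  -2.7 -86.8] turn 0.001
[0, -1, 17, 0.0] [0, 0, 17, 0.0] [0, -1, 18, 0.0] [1, 0, 17, 0.0] [0, -1, 18, 0.0]
ends [ 463.4 -265.6  133.8] 84.67
[ 1.27  0.41 -1.01  1.81  0.39  1.13  1.6 ]
```

>>> {"op": "servo_tool", "data": {
  "plan": [
    [-1,0,-1,17,0],
    [-1,0,0,17,0],
    [-1,0,-1,18,0],
    [-1,1,0,17,0],
    [-1,0,0,18,0]
  ]
}}

```text
time: 22.47
tool_pos: [0.4633, -0.265, 0.133]
eef_rot: [0.147, 3.138, -0.001]
contact_force: [-0.5, -0.5, -0.9]
finger_gap: 0.0079
grip_force: 20.0
```

>>> {"op": "servo_tool", "data": {
  "plan": [
    [-1,0,0,0,0],
    [-1,0,0,0,0],
    [-1,0,0,0,0]
  ]
}}

```text
time: 22.72
tool_pos: [0.4639, -0.2653, 0.1345]
eef_rot: [0.148, 3.137, -0.001]
contact_force: [-0.4, 0.4, -1.1]
finger_gap: 0.0076
grip_force: 20.0
```

Run:
```python
from setter import *
f=grab("wrist");held(f);fit(f)
plan(463.3,-265,84,84.65,8)
```

```text
held tool y 1.17 tool x -0.7 n 294
setter [ 467.99 -214.06   -5.37] pegs 22 rms 0.69
base [ 534.7 -219.9] [349.6 223. ] 84.61
 tile slot -51 x [-38.8 -37.7] y [-54.2 -46.7] z 102.8
 tile slot 51 x [-39.3  35.6] y [46.5 54.3] z 104.3
 tile slot 153 x [-39.3  25.4] y [149.5 157.5] z 102.8
-153 [ 453.7 -366.4]; -102 [ 458.4 -315.6]; -51 [ 463.2 -264.8]; 0 [ 468.  -214.1]; 51 [ 472.8 -163.3]; 102 [ 477.5 -112.5]; 153 [482.3 -61.7]; 
at [ 463.9 -265.5  134.6] 84.59 t 22.77 gap 7.7 grip 20.0 F [-0.8 -0.2  0.1] rows 7 dist [ -0.6   0.5 -50.6] turn -0.001
[0, 0, 7, -0.0] [0, 0, 7, -0.0] [0, 0, 7, -0.0] [0, 0, 7, -0.0] [0, 0, 8, -0.0]
[0, 0, 7, -0.0] [1, 0, 8, -0.0] ends [ 462.9 -265.4   83.6] 84.59
```

The held tile reads y = -50.5 in the setter frame, so it lines up with the slot. Insert it and release.

>>> {"op": "servo_tool", "data": {
  "plan": [
    [-1,0,0,7,0],
    [-1,0,0,7,0],
    [-1,0,0,7,0],
    [-1,0,0,7,0],
    [-1,0,0,8,0]
  ]
}}

```text
time: 23.18
tool_pos: [0.4632, -0.2656, 0.0966]
eef_rot: [-0.149, -3.138, -0.0]
contact_force: [0.3, -0.4, -1.4]
finger_gap: 0.0082
grip_force: 20.0
```

>>> {"op": "servo_tool", "data": {
  "plan": [
    [-1,0,0,7,0],
    [-1,0,0,6,0],
    [-1,0,0,2,0],
    [-1,0,0,0,0],
    [-1,0,0,0,0]
  ]
}}

```text
time: 23.6
tool_pos: [0.4635, -0.2655, 0.0822]
eef_rot: [0.148, 3.138, 0.0]
contact_force: [0.0, 0.4, 0.3]
finger_gap: 0.0077
grip_force: 20.0
```

>>> {"op": "servo_tool", "data": {
  "plan": [
    [-0.3,0,0,0,0],
    [-0.3,0,0,0,0],
    [-0.3,0,0,0,0],
    [-0.3,0,0,0,0],
    [-0.3,0,0,0,0]
  ]
}}

```text
time: 24.02
tool_pos: [0.4632, -0.2657, 0.0824]
eef_rot: [-0.149, -3.138, -0.0]
contact_force: [0.1, -0.0, 0.0]
finger_gap: 0.0328
grip_force: 0.0
```

>>> {"op": "servo_tool", "data": {
  "plan": [
    [-0.3,0,0,-15,0],
    [-0.3,0,0,-30,0],
    [-0.3,0,0,-40,0],
    [-0.3,0,0,-40,0],
    [-0.3,0,0,-30,0]
  ]
}}

```text
time: 24.43
tool_pos: [0.4638, -0.2649, 0.2414]
eef_rot: [0.147, 3.136, -0.001]
contact_force: [-0.1, -0.2, 0.9]
finger_gap: 0.033
grip_force: 0.0
```

>>> {"op": "servo_tool", "data": {
  "plan": [
    [-0.3,0,0,0,0],
    [-0.3,0,0,0,0],
    [-0.3,0,0,0,0]
  ]
}}

```text
time: 24.68
tool_pos: [0.463, -0.2656, 0.2377]
eef_rot: [-0.149, -3.138, 0.001]
contact_force: [-1.1, 0.8, -0.5]
finger_gap: 0.0328
grip_force: 0.0
```

Run:
```python
from setter import *
f=grab("wrist");fit(f)
plan(453.9,294.9,190,93.7,37)
```

```text
setter [ 468.2  -213.83   -5.36] pegs 23 rms 0.5
base [ 529.1 -219.4] [350.1 211.7] 84.62
 tile slot -51 x [-38.6  36.4] y [-54.6 -47.2] z 104.9
 tile slot 51 x [-39.2  35.9] y [46.5 54.5] z 104.5
 tile slot 153 x [-39.1  36.3] y [149.7 157.6] z 103.9
-153 [ 453.9 -366.2]; -102 [ 458.7 -315.4]; -51 [ 463.4 -264.6]; 0 [ 468.2 -213.8]; 51 [ 473.  -163.1]; 102 [ 477.7 -112.3]; 153 [482.5 -61.5]; 
at [ 462.8 -265.5  237.1] 84.57 t 24.73 gap 33.0 grip 0.0 F [-0.4  0.1  0. ] rows 16 dist [ -8.9 560.4 -47.1] turn -0.159
[4, 35, 3, -0.01] [4, 35, 3, -0.01] [3, 35, 3, -0.01] [3, 35, 3, -0.01] [2, 35, 3, -0.01]
[2, 35, 3, -0.01] [2, 35, 3, -0.01] [1, 35, 3, -0.01] [1, 35, 3, -0.01] [1, 35, 3, -0.01]
[0, 35, 3, -0.01] [0, 35, 3, -0.01] [0, 35, 3, -0.01] [-1, 35, 3, -0.01] [-1, 35, 3, -0.01]
[-1, 34, 2, -0.01] ends [453.9 294.4 190.1] 93.74
```

Blue is seated in slot -51. Next is dark red.

>>> {"op": "servo_tool", "data": {
  "plan": [
    [-0.3,4,35,3,-0.01],
    [-0.3,4,35,3,-0.01],
    [-0.3,3,35,3,-0.01],
    [-0.3,3,35,3,-0.01],
    [-0.3,2,35,3,-0.01]
  ]
}}

```text
time: 25.15
tool_pos: [0.4594, -0.0882, 0.2216]
eef_rot: [-0.07, -3.139, -0.001]
contact_force: [0.1, -0.4, -0.0]
finger_gap: 0.0324
grip_force: 0.0
```

>>> {"op": "servo_tool", "data": {
  "plan": [
    [-0.3,2,35,3,-0.01],
    [-0.3,2,35,3,-0.01],
    [-0.3,1,35,3,-0.01],
    [-0.3,1,35,3,-0.01],
    [-0.3,1,35,3,-0.01]
  ]
}}

```text
time: 25.57
tool_pos: [0.4569, 0.0868, 0.2067]
eef_rot: [0.009, -3.14, -0.0]
contact_force: [0.9, -0.4, 0.5]
finger_gap: 0.0331
grip_force: 0.0
```

>>> {"op": "servo_tool", "data": {
  "plan": [
    [-0.3,0,35,3,-0.01],
    [-0.3,0,35,3,-0.01],
    [-0.3,0,35,3,-0.01],
    [-0.3,-1,35,3,-0.01],
    [-0.3,-1,35,3,-0.01]
  ]
}}

```text
time: 25.98
tool_pos: [0.4545, 0.2618, 0.1913]
eef_rot: [0.088, -3.138, 0.001]
contact_force: [1.3, -0.5, 0.6]
finger_gap: 0.033
grip_force: 0.0
```

>>> {"op": "servo_tool", "data": {
  "plan": [
    [-0.3,-1,34,2,-0.01],
    [-0.3,0,0,20,0],
    [-0.3,0,0,30,0],
    [-0.3,0,0,0,0],
    [-0.3,0,0,0,0]
  ]
}}

```text
time: 26.4
tool_pos: [0.4533, 0.294, 0.1395]
eef_rot: [0.104, -3.136, 0.001]
contact_force: [0.8, 0.5, 0.3]
finger_gap: 0.033
grip_force: 0.0
```

>>> {"op": "servo_tool", "data": {
  "plan": [
    [-0.3,0,0,0,0],
    [-0.3,0,0,0,0]
  ]
}}

```text
time: 26.57
tool_pos: [0.455, 0.2943, 0.1418]
eef_rot: [-0.101, 3.139, 0.001]
contact_force: [-0.2, -0.2, -0.1]
finger_gap: 0.0329
grip_force: 0.0
```

Run:
```python
from h import *
plan(453.9,294.9,77,93.7,14)
print(manip.get_state()["joint_pos"].round(2))
```

```text
at [455.  294.3 141.8] 93.7 t 26.57 gap 32.9 grip 0.0 F [-0.2 -0.2 -0.1] rows 5 dist [ -1.1   0.6 -64.8] turn 0.0
[0, 0, 13, 0.0] [0, 0, 13, 0.0] [0, 0, 13, 0.0] [1, 0, 13, 0.0] [0, 1, 13, 0.0]
ends [453.9 295.3  76.8] 93.7
[ 0.15  0.56 -1.02  1.87  0.56  1.03  0.54]
```

>>> {"op": "servo_tool", "data": {
  "plan": [
    [-0.3,1,0.6,13,0],
    [-0.3,0,0,13,0],
    [-0.3,0,0,13,0],
    [-0.3,0,0,13,0],
    [-0.3,0,0,13,0]
  ]
}}

```text
time: 26.98
tool_pos: [0.4532, 0.2946, 0.0739]
eef_rot: [0.102, -3.139, 0.0]
contact_force: [0.4, 0.5, -0.8]
finger_gap: 0.0328
grip_force: 0.0
```

>>> {"op": "servo_tool", "data": {
  "plan": [
    [-0.3,0,0,0,0],
    [-1,0,0,0,0],
    [-1,0,0,0,0],
    [-1,0,0,0,0],
    [-1,0,0,0,0]
  ],
  "squeeze": 20
}}

```text
time: 27.4
tool_pos: [0.4537, 0.295, 0.076]
eef_rot: [-0.102, 3.139, 0.001]
contact_force: [-1.0, -0.1, 0.3]
finger_gap: 0.0096
grip_force: 0.0
```

>>> {"op": "servo_tool", "data": {
  "plan": [
    [-1,0,0,0,0],
    [-1,0,0,0,0],
    [-1,0,0,0,0],
    [-1,0,0,0,0]
  ]
}}

```text
time: 27.73
tool_pos: [0.4537, 0.295, 0.076]
eef_rot: [-0.102, 3.139, 0.0]
contact_force: [-1.0, 0.7, 6.8]
finger_gap: 0.008
grip_force: 20.0
```

>>> {"op": "servo_tool", "data": {
  "plan": [
    [-1,0,0,-10,0],
    [-1,0,0,-20,0],
    [-1,0,0,-35,0],
    [-1,0,0,-40,0],
    [-1,0,0,-40,0]
  ]
}}

```text
time: 28.15
tool_pos: [0.4526, 0.2948, 0.2225]
eef_rot: [0.104, -3.139, 0.0]
contact_force: [1.0, 0.0, -1.5]
finger_gap: 0.0081
grip_force: 20.0
```

Run:
```python
from h import *
plan(458.7,-316,222,84.65,37.5)
```

```text
at [452.6 294.8 222.5] 93.79 t 28.15 gap 8.1 grip 20.0 F [ 1.   0.  -1.5] rows 17 dist [ 6.100e+00 -6.108e+02 -5.000e-01] turn 0.16
[2, -36, 0, 0.009] [2, -36, 0, 0.009] [1, -36, 0, 0.009] [1, -36, 0, 0.009] [1, -36, 0, 0.009]
[0, -36, 0, 0.009] [0, -36, 0, 0.009] [0, -36, 0, 0.009] [-1, -36, 0, 0.009] [-1, -36, 0, 0.009]
[-1, -36, 0, 0.009] [-1, -36, 0, 0.009] [-2, -36, 0, 0.009] [-2, -36, 0, 0.009] [-3, -35, 0, 0.009]
[-3, -36, 0, 0.009] [-3, -35, 0, 0.009] ends [ 459.1 -315.9  222.5] 85.03
```

>>> {"op": "servo_tool", "data": {
  "plan": [
    [-1,2,-36,0,0.009],
    [-1,2,-36,0,0.009],
    [-1,1,-36,0,0.009],
    [-1,1,-36,0,0.009],
    [-1,1,-36,0,0.009]
  ]
}}

```text
time: 28.57
tool_pos: [0.4544, 0.1131, 0.2209]
eef_rot: [-0.032, 3.141, -0.001]
contact_force: [1.1, 0.4, -0.7]
finger_gap: 0.008
grip_force: 20.0
```

>>> {"op": "servo_tool", "data": {
  "plan": [
    [-1,0,-36,0,0.01],
    [-1,0,-36,0,0.01],
    [-1,0,-36,0,0.01],
    [-1,-1,-36,0,0.01],
    [-1,-1,-36,0,0.01]
  ]
}}

```text
time: 28.98
tool_pos: [0.4565, -0.0671, 0.2211]
eef_rot: [0.047, 3.141, -0.001]
contact_force: [0.7, -0.2, -1.3]
finger_gap: 0.0079
grip_force: 20.0
```

>>> {"op": "servo_tool", "data": {
  "plan": [
    [-1,-1,-36,0,0.009],
    [-1,-1,-36,0,0.009],
    [-1,-2,-36,0,0.009],
    [-1,-2,-36,0,0.009],
    [-1,-3,-35,0,0.009]
  ]
}}

```text
time: 29.4
tool_pos: [0.4568, -0.2465, 0.221]
eef_rot: [-0.118, -3.139, 0.001]
contact_force: [0.6, 0.7, -0.1]
finger_gap: 0.0078
grip_force: 20.0
```

>>> {"op": "servo_tool", "data": {
  "plan": [
    [-1,-3,-36,0,0.009],
    [-1,-3,-35,0,0.011],
    [-1,0,0,0,0],
    [-1,0,0,0,0],
    [-1,0,0,0,0]
  ]
}}

```text
time: 29.82
tool_pos: [0.4578, -0.3151, 0.2208]
eef_rot: [0.148, 3.138, 0.001]
contact_force: [0.6, -0.4, -1.4]
finger_gap: 0.0078
grip_force: 20.0
```

Run:
```python
from setter import *
f=grab("wrist");held(f);p=fit(f);t=np.radians(p[2])
plan(p[0]+102*np.sin(t),p[1]-102*np.cos(t)-1,134,90+p[2],20);print(manip.get_state()["joint_pos"].round(2))
```

```text
held tool y 0.62 tool x -1.0 n 299
setter [ 468.16 -213.96   -5.37] pegs 26 rms 1.77
base [ 531.1 -220. ] [349.2 214.8] 84.63
 tile slot -51 x [-38.2  37.2] y [-55. -47.] z 104.6
 tile slot 51 x [-39.1  36. ] y [46.5 54.2] z 104.2
 tile slot 153 x [-39.1  36.1] y [149.5 157.6] z 103.2
-153 [ 453.9 -366.3]; -102 [ 458.6 -315.5]; -51 [ 463.4 -264.7]; 0 [ 468.2 -214. ]; 51 [ 472.9 -163.2]; 102 [ 477.7 -112.4]; 153 [482.5 -61.6]; 
at [ 458.  -314.7  220.8] 84.66 t 29.87 gap 7.8 grip 20.0 F [-0.2 -0.1 -1.6] rows 5 dist [  0.7  -1.8 -86.8] turn 0.0
[0, 0, 17, 0.0] [0, 0, 17, 0.0] [0, -1, 18, 0.0] [0, 0, 17, 0.0] [-1, -1, 18, 0.0]
ends [ 458.8 -316.8  133.8] 84.66
[ 1.3   0.45 -0.98  1.76  0.41  1.15  1.68]
```

>>> {"op": "servo_tool", "data": {
  "plan": [
    [-1,0,-1,17,0],
    [-1,0,0,17,0],
    [-1,0,-0.5,18,0],
    [-1,0,0,17,0],
    [-1,-0.5,0,18,0]
  ]
}}

```text
time: 30.28
tool_pos: [0.4584, -0.3163, 0.1333]
eef_rot: [0.146, 3.138, -0.001]
contact_force: [-0.1, -0.5, -1.6]
finger_gap: 0.0077
grip_force: 20.0
```

>>> {"op": "servo_tool", "data": {
  "plan": [
    [-1,0,0,0,0],
    [-1,0,0,0,0],
    [-1,0,0,0,0]
  ]
}}

```text
time: 30.53
tool_pos: [0.4587, -0.317, 0.1347]
eef_rot: [0.147, 3.137, -0.001]
contact_force: [0.4, -0.0, -0.3]
finger_gap: 0.0081
grip_force: 20.0
```

Run:
```python
from setter import *
f=grab("wrist");held(f);fit(f)
plan(458.8,-316.4,83,84.65,8)
```

```text
held tool y 1.19 tool x -1.1 n 292
setter [ 467.95 -214.33   -5.39] pegs 20 rms 0.92
base [ 539.2 -220.8] [349.5 232.3] 84.58
 tile slot -102 x [-38.6 -37.6] y [-105.8  -98.4] z 101.8
 tile slot -51 x [-38.7  28.1] y [-54.8 -46.9] z 104.6
 tile slot 51 x [-39.1  35.5] y [46.6 54.4] z 103.8
-153 [ 453.6 -366.6]; -102 [ 458.4 -315.9]; -51 [ 463.2 -265.1]; 0 [ 468.  -214.3]; 51 [ 472.7 -163.6]; 102 [ 477.5 -112.8]; 153 [482.3 -62. ]; 
at [ 458.8 -317.2  134.8] 84.61 t 30.58 gap 7.6 grip 20.0 F [ 0.1 -0.7 -1.4] rows 7 dist [  0.    0.8 -51.8] turn -0.001
[0, 0, 7, -0.0] [0, 0, 7, -0.0] [0, 0, 8, -0.0] [0, 0, 7, -0.0] [0, 0, 8, -0.0]
[0, 0, 7, -0.0] [0, 1, 8, -0.0] ends [ 458.9 -316.2   82.8] 84.61
```

>>> {"op": "servo_tool", "data": {
  "plan": [
    [-1,0,0.3,7,0],
    [-1,0,0,7,0],
    [-1,0,0,7,0],
    [-1,0,0,7,0],
    [-1,0,0,8,0]
  ]
}}

```text
time: 31.0
tool_pos: [0.4581, -0.3171, 0.0966]
eef_rot: [-0.149, -3.138, -0.0]
contact_force: [-0.4, -0.3, -1.3]
finger_gap: 0.0077
grip_force: 20.0
```

>>> {"op": "servo_tool", "data": {
  "plan": [
    [-1,0,0,8,0],
    [-1,0,0,6,0],
    [-1,0,0,2,0],
    [-1,0,0,0,0],
    [-1,0,0,0,0]
  ]
}}

```text
time: 31.42
tool_pos: [0.4583, -0.317, 0.0812]
eef_rot: [-0.149, -3.138, -0.0]
contact_force: [1.0, 0.5, -1.2]
finger_gap: 0.0081
grip_force: 20.0
```

>>> {"op": "servo_tool", "data": {
  "plan": [
    [-1,0,0,1,0],
    [-1,0,0,0,0],
    [-0.3,0,0,0,0],
    [-0.3,0,0,0,0],
    [-0.3,0,0,0,0]
  ]
}}

```text
time: 31.83
tool_pos: [0.4581, -0.3171, 0.0803]
eef_rot: [-0.149, -3.138, -0.0]
contact_force: [-0.3, 0.4, -0.1]
finger_gap: 0.0245
grip_force: 0.0
```

>>> {"op": "servo_tool", "data": {
  "plan": [
    [-0.3,0,0,0,0],
    [-0.3,0,0,0,0],
    [-0.3,0,0,-20,0],
    [-0.3,0,0,-40,0],
    [-0.3,0,0,-40,0]
  ]
}}

```text
time: 32.25
tool_pos: [0.4576, -0.3163, 0.1808]
eef_rot: [-0.148, -3.136, -0.004]
contact_force: [0.3, -2.0, -0.0]
finger_gap: 0.0328
grip_force: 0.0
```

>>> {"op": "servo_tool", "data": {
  "plan": [
    [-0.3,0,0,-40,0],
    [-0.3,0,0,-15,0],
    [-0.3,0,0,0,0],
    [-0.3,0,0,0,0],
    [-0.3,0,0,0,0]
  ]
}}

```text
time: 32.67
tool_pos: [0.4577, -0.3171, 0.2346]
eef_rot: [-0.149, -3.137, -0.001]
contact_force: [0.0, 0.3, -0.3]
finger_gap: 0.0331
grip_force: 0.0
```

Run:
```python
from setter import *
f=grab("wrist");fit(f)
plan(450.8,352.1,190,93.7,37.5)
```

```text
setter [ 468.1  -213.93   -5.37] pegs 24 rms 1.37
base [ 527.9 -219.9] [348.8 209. ] 84.6
 tile slot -102 x [-38.3  37.2] y [-106.1  -98.8] z 104.9
 tile slot -51 x [-38.2  36.5] y [-55. -47.] z 104.7
 tile slot 51 x [-38.9  36. ] y [46.5 54.2] z 104.2
 tile slot 153 x [-38.9  36.3] y [149.6 157.6] z 103.1
-153 [ 453.8 -366.3]; -102 [ 458.6 -315.5]; -51 [ 463.3 -264.7]; 0 [ 468.1 -213.9]; 51 [ 472.9 -163.2]; 102 [ 477.6 -112.4]; 153 [482.4 -61.6]; 
at [ 457.7 -316.9  234.4] 84.57 t 32.72 gap 33.1 grip 0.0 F [-0.1 -0.  -0. ] rows 18 dist [ -6.9 669.  -44.4] turn -0.159
[4, 37, 2, -0.009] [4, 37, 2, -0.009] [3, 37, 3, -0.009] [3, 37, 2, -0.009] [3, 37, 3, -0.009]
[2, 37, 2, -0.009] [2, 37, 3, -0.009] [1, 37, 2, -0.009] [1, 37, 3, -0.009] [1, 37, 2, -0.009]
[1, 37, 3, -0.009] [0, 37, 2, -0.009] [0, 37, 3, -0.009] [-1, 37, 2, -0.009] [-1, 38, 3, -0.009]
[-1, 37, 2, -0.009] [-1, 38, 3, -0.009] [-2, 37, 2, -0.009] ends [450.8 352.1 190.4] 93.85
```

Dark red is seated in slot -102. Next is purple.

>>> {"op": "servo_tool", "data": {
  "plan": [
    [-0.3,4,37,2,-0.009],
    [-0.3,4,37,2,-0.009],
    [-0.3,3,37,3,-0.009],
    [-0.3,3,37,2,-0.009],
    [-0.3,3,37,3,-0.009]
  ]
}}

```text
time: 33.13
tool_pos: [0.4546, -0.1296, 0.2225]
eef_rot: [-0.078, -3.139, -0.001]
contact_force: [-0.2, 0.6, 0.2]
finger_gap: 0.0329
grip_force: 0.0
```

>>> {"op": "servo_tool", "data": {
  "plan": [
    [-0.3,2,37,2,-0.009],
    [-0.3,2,37,3,-0.009],
    [-0.3,1,37,2,-0.009],
    [-0.3,1,37,3,-0.009],
    [-0.3,1,37,2,-0.009]
  ]
}}

```text
time: 33.55
tool_pos: [0.4534, 0.0553, 0.2106]
eef_rot: [-0.007, -3.14, -0.0]
contact_force: [1.0, -0.5, 0.2]
finger_gap: 0.0331
grip_force: 0.0
```

>>> {"op": "servo_tool", "data": {
  "plan": [
    [-0.3,1,37,3,-0.009],
    [-0.3,0,37,2,-0.009],
    [-0.3,0,37,3,-0.009],
    [-0.3,-1,37,2,-0.009],
    [-0.3,-1,38,3,-0.009]
  ]
}}

```text
time: 33.97
tool_pos: [0.4521, 0.2413, 0.1973]
eef_rot: [0.063, -3.139, 0.001]
contact_force: [-0.7, -1.5, 1.1]
finger_gap: 0.0329
grip_force: 0.0
```

>>> {"op": "servo_tool", "data": {
  "plan": [
    [-0.3,-1,37,2,-0.009],
    [-0.3,-1,38,3,-0.009],
    [-0.3,-2,37,2,-0.009],
    [-0.3,0,0,20,0],
    [-0.3,0,0,30,0]
  ]
}}

```text
time: 34.38
tool_pos: [0.4503, 0.3553, 0.1413]
eef_rot: [-0.112, 3.139, 0.004]
contact_force: [1.6, -0.8, -0.7]
finger_gap: 0.0326
grip_force: 0.0
```

>>> {"op": "servo_tool", "data": {
  "plan": [
    [-0.3,0,0,0,0],
    [-0.3,0,0,0,0],
    [-0.3,0,0,0,0],
    [-0.3,0,0,0,0]
  ]
}}

```text
time: 34.72
tool_pos: [0.4519, 0.352, 0.1428]
eef_rot: [-0.104, 3.139, 0.001]
contact_force: [-0.2, 0.2, 0.4]
finger_gap: 0.0331
grip_force: 0.0
```

Run:
```python
from h import *
plan(450.8,352.1,77,93.7,14)
print(manip.get_state()["joint_pos"].round(2))
```

```text
at [451.9 352.  142.8] 93.81 t 34.72 gap 33.1 grip 0.0 F [-0.2  0.2  0.4] rows 5 dist [ -1.1   0.1 -65.8] turn 0.002
[0, 0, 13, 0.0] [0, 0, 13, 0.0] [0, 0, 13, 0.0] [1, 0, 13, 0.0] [0, 0, 14, 0.0]
ends [450.9 351.9  76.8] 93.81
[ 0.02  0.61 -0.99  1.79  0.58  1.06  0.45]
```

>>> {"op": "servo_tool", "data": {
  "plan": [
    [-0.3,1,0,13,0.002],
    [-0.3,0,0,13,0],
    [-0.3,0,0,13,0],
    [-0.3,0,0,13,0],
    [-0.3,0,0,13,0]
  ]
}}

```text
time: 35.13
tool_pos: [0.4501, 0.3516, 0.0748]
eef_rot: [0.102, -3.139, 0.001]
contact_force: [-0.3, -1.1, 1.0]
finger_gap: 0.0331
grip_force: 0.0
```

>>> {"op": "servo_tool", "data": {
  "plan": [
    [-0.3,0,0,0,0],
    [-1,0,0,0,0],
    [-1,0,0,0,0],
    [-1,0,0,0,0],
    [-1,0,0,0,0]
  ],
  "squeeze": 20
}}

```text
time: 35.55
tool_pos: [0.4506, 0.3521, 0.077]
eef_rot: [-0.102, 3.139, 0.001]
contact_force: [0.1, -0.5, -0.2]
finger_gap: 0.0095
grip_force: 0.0
```

>>> {"op": "servo_tool", "data": {
  "plan": [
    [-1,0,0,0,0],
    [-1,0,0,0,0],
    [-1,0,0,0,0],
    [-1,0,0,0,0]
  ]
}}

```text
time: 35.88
tool_pos: [0.4506, 0.3521, 0.077]
eef_rot: [-0.102, 3.139, 0.001]
contact_force: [-0.5, -0.8, 6.0]
finger_gap: 0.0076
grip_force: 20.0
```

>>> {"op": "servo_tool", "data": {
  "plan": [
    [-1,0,0,-10,0],
    [-1,0,0,-20,0],
    [-1,0,0,-35,0],
    [-1,0,0,-40,0],
    [-1,0,0,-40,0]
  ]
}}

```text
time: 36.3
tool_pos: [0.4495, 0.3517, 0.2235]
eef_rot: [0.104, -3.139, 0.0]
contact_force: [1.1, 0.4, -1.4]
finger_gap: 0.0075
grip_force: 20.0
```

Run:
```python
from h import *
plan(454,-367,222,84.65,37.9)
```

```text
at [449.5 351.7 223.5] 93.79 t 36.3 gap 7.5 grip 20.0 F [ 1.1  0.4 -1.4] rows 19 dist [   4.5 -718.7   -1.5] turn 0.159
[2, -38, 0, 0.008] [2, -38, 0, 0.008] [2, -38, 0, 0.008] [1, -38, 0, 0.008] [1, -38, 0, 0.008]
[1, -38, 0, 0.008] [0, -38, 0, 0.008] [0, -38, 0, 0.008] [0, -38, 0, 0.008] [0, -38, 0, 0.008]
[-1, -38, 0, 0.008] [-1, -38, 0, 0.008] [-1, -37, 0, 0.008] [-2, -38, 0, 0.008] [-2, -37, 0, 0.008]
[-2, -38, 0, 0.008] [-3, -37, 0, 0.008] [-3, -38, 1, 0.008] [-3, -37, 0, 0.008] ends [ 454.5 -367.   222.5] 85.08
```

>>> {"op": "servo_tool", "data": {
  "plan": [
    [-1,2,-38,0,0.008],
    [-1,2,-38,0,0.008],
    [-1,2,-38,0,0.008],
    [-1,1,-38,0,0.008],
    [-1,1,-38,0,0.008]
  ]
}}

```text
time: 36.72
tool_pos: [0.4511, 0.16, 0.2218]
eef_rot: [-0.04, 3.141, -0.001]
contact_force: [1.7, 0.2, -1.8]
finger_gap: 0.0079
grip_force: 20.0
```

>>> {"op": "servo_tool", "data": {
  "plan": [
    [-1,1,-38,0,0.008],
    [-1,0,-38,0,0.008],
    [-1,0,-38,0,0.008],
    [-1,0,-38,0,0.008],
    [-1,0,-38,0,0.008]
  ]
}}

```text
time: 37.13
tool_pos: [0.4519, -0.0301, 0.222]
eef_rot: [0.024, 3.141, -0.001]
contact_force: [1.6, 0.1, -1.8]
finger_gap: 0.0078
grip_force: 20.0
```

>>> {"op": "servo_tool", "data": {
  "plan": [
    [-1,-1,-38,0,0.009],
    [-1,-1,-38,0,0.009],
    [-1,-1,-37,0,0.009],
    [-1,-2,-38,0,0.009],
    [-1,-2,-37,0,0.009]
  ]
}}

```text
time: 37.55
tool_pos: [0.4527, -0.2184, 0.222]
eef_rot: [-0.095, -3.14, 0.001]
contact_force: [0.7, -0.2, -0.9]
finger_gap: 0.0081
grip_force: 20.0
```

>>> {"op": "servo_tool", "data": {
  "plan": [
    [-1,-2,-38,0,0.008],
    [-1,-3,-37,0,0.008],
    [-1,-3,-38,1,0.009],
    [-1,-3,-37,0,0.009],
    [-1,0,0,0,0]
  ]
}}

```text
time: 37.97
tool_pos: [0.4515, -0.3739, 0.22]
eef_rot: [-0.16, -3.137, 0.0]
contact_force: [0.2, -1.1, -1.9]
finger_gap: 0.0078
grip_force: 20.0
```

>>> {"op": "servo_tool", "data": {
  "plan": [
    [-1,0,0,0,0],
    [-1,0,0,0,0],
    [-1,0,0,0,0]
  ]
}}

```text
time: 38.22
tool_pos: [0.4537, -0.3657, 0.2209]
eef_rot: [0.145, 3.138, -0.0]
contact_force: [-0.5, 0.9, -1.7]
finger_gap: 0.008
grip_force: 20.0
```

Run:
```python
from setter import *
f=grab("wrist");held(f);p=fit(f);t=np.radians(p[2])
plan(p[0]+153*np.sin(t),p[1]-153*np.cos(t)-1,134,90+p[2],20);print(manip.get_state()["joint_pos"].round(2))
```

```text
held tool y 1.0 tool x -0.9 n 294
setter [ 468.11 -214.16   -5.35] pegs 22 rms 1.49
base [ 531.2 -220.2] [349.7 216.8] 84.34
 tile slot -102 x [-38.4  36.8] y [-106.6  -98.6] z 104.7
 tile slot -51 x [-38.2  36.8] y [-55.  -47.1] z 104.5
 tile slot 51 x [-38.9  35.7] y [46.4 54.3] z 103.8
 tile slot 153 x [-37.2  36.5] y [149.4 157.2] z 101.4
-153 [ 453.8 -366.5]; -102 [ 458.6 -315.7]; -51 [ 463.4 -264.9]; 0 [ 468.1 -214.2]; 51 [ 472.9 -163.4]; 102 [ 477.6 -112.6]; 153 [482.4 -61.8]; 
at [ 453.8 -365.7  220.9] 84.73 t 38.27 gap 7.7 grip 20.0 F [-0.6  0.3 -0.9] rows 5 dist [  0.1  -1.8 -86.9] turn 0.001
[0, 0, 17, 0.0] [0, 0, 17, 0.0] [0, -1, 18, 0.0] [0, 0, 17, 0.0] [0, -1, 18, 0.0]
ends [ 453.6 -367.7  133.9] 84.73
[ 1.33  0.49 -0.94  1.69  0.43  1.17  1.75]
```

>>> {"op": "servo_tool", "data": {
  "plan": [
    [-1,0,-1,17,0],
    [-1,0,0,17,0],
    [-1,0,-0.5,18,0],
    [-1,0,0,17,0],
    [-1,0,0,18,0]
  ]
}}

```text
time: 38.68
tool_pos: [0.4536, -0.3676, 0.1332]
eef_rot: [0.145, 3.138, -0.001]
contact_force: [0.3, 0.2, -1.4]
finger_gap: 0.008
grip_force: 20.0
```

>>> {"op": "servo_tool", "data": {
  "plan": [
    [-1,0,0,0,0],
    [-1,0,0,0,0],
    [-1,0,0,0,0]
  ]
}}

```text
time: 38.93
tool_pos: [0.4539, -0.3681, 0.1347]
eef_rot: [0.146, 3.137, -0.001]
contact_force: [-0.4, -0.5, -0.3]
finger_gap: 0.0079
grip_force: 20.0
```

Run:
```python
from setter import *
f=grab("wrist");held(f);fit(f)
plan(453.8,-367.5,82.5,84.65,8)
```

```text
held tool y 1.16 tool x -0.9 n 296
setter [ 467.92 -214.84   -5.42] pegs 13 rms 0.61
base [ 538.8 -225.5] [340.2 232.3] 84.54
 tile slot -153 x [-38.7 -37.7] y [-156.8 -149.2] z 102.4
 tile slot -102 x [-38.4  27.9] y [-106.   -98.1] z 104.6
 tile slot -51 x [-38.4  37. ] y [-54.5 -46.7] z 104.3
 tile slot 51 x [-39.4  24.9] y [46.8 54.8] z 102.8
-153 [ 453.5 -367.2]; -102 [ 458.3 -316.4]; -51 [ 463.1 -265.6]; 0 [ 467.9 -214.8]; 51 [ 472.7 -164.1]; 102 [ 477.6 -113.3]; 153 [482.4 -62.5]; 
at [ 453.9 -368.4  134.8] 84.65 t 38.98 gap 8.2 grip 20.0 F [-0.6  1.2 -1.5] rows 7 dist [ -0.1   0.9 -52.3] turn 0.0
[0, 0, 7, 0.0] [0, 0, 8, 0.0] [0, 0, 7, 0.0] [0, 0, 8, 0.0] [0, 0, 7, 0.0]
[0, 0, 8, 0.0] [0, 1, 7, 0.0] ends [ 454.  -367.4   82.8] 84.65
```

The held tile reads y = -153.0, so it is aligned with the slot. Insert it.

>>> {"op": "servo_tool", "data": {
  "plan": [
    [-1,0,0,7,0],
    [-1,0,0,7,0],
    [-1,0,0,7,0],
    [-1,0,0,7,0],
    [-1,0,0,8,0]
  ]
}}

```text
time: 39.4
tool_pos: [0.4532, -0.3683, 0.0966]
eef_rot: [-0.147, -3.138, -0.0]
contact_force: [-0.8, -0.7, -1.2]
finger_gap: 0.0078
grip_force: 20.0
```

>>> {"op": "servo_tool", "data": {
  "plan": [
    [-1,0,0,7,0],
    [-1,0,0,6,0],
    [-1,0,0,3,0],
    [-1,0,0,0.5,0],
    [-1,0,0,0,0]
  ]
}}

```text
time: 39.82
tool_pos: [0.4539, -0.3683, 0.0814]
eef_rot: [0.147, 3.137, -0.001]
contact_force: [-1.9, 2.3, 10.6]
finger_gap: 0.0079
grip_force: 20.0
```

Contact is made at the expected height. Release, retreat and check.

>>> {"op": "servo_tool", "data": {
  "plan": [
    [-0.3,0,0,0,0],
    [-0.3,0,0,0,0],
    [-0.3,0,0,0,0],
    [-0.3,0,0,0,0],
    [-0.3,0,0,0,0]
  ]
}}

```text
time: 40.23
tool_pos: [0.4533, -0.3684, 0.0808]
eef_rot: [-0.147, -3.138, -0.0]
contact_force: [0.3, -0.5, -0.1]
finger_gap: 0.0324
grip_force: 0.0
```

>>> {"op": "servo_tool", "data": {
  "plan": [
    [-0.3,0,0,-20,0],
    [-0.3,0,0,-40,0],
    [-0.3,0,0,-40,0],
    [-0.3,0,0,-40,0],
    [-0.3,0,0,-40,0]
  ]
}}

```text
time: 40.65
tool_pos: [0.4531, -0.368, 0.2628]
eef_rot: [-0.147, -3.138, -0.0]
contact_force: [0.2, -1.4, -0.2]
finger_gap: 0.0328
grip_force: 0.0
```

>>> {"op": "servo_tool", "data": {
  "plan": [
    [-0.3,20,30,0,0],
    [-0.3,30,20,0,0],
    [-0.3,0,0,0,0],
    [-0.3,0,0,0,0],
    [-0.3,0,0,0,0]
  ]
}}

```text
time: 41.07
tool_pos: [0.4082, -0.3146, 0.2612]
eef_rot: [0.149, 3.138, -0.001]
contact_force: [0.0, 0.3, 0.4]
finger_gap: 0.0325
grip_force: 0.0
```

Run:
```python
from setter import *
f=grab("wrist");fit(f);g=grab("scene")
o=np.vstack([f["pixels"][80:260,:,:],g["pixels"][110:330,:,:]]);cv2.imwrite("pics/end.png",o)
P=cloud(g)*1000;H=hsv(g).astype(int);h,s,v=H[...,0],H[...,1],H[...,2]
m=(h>=22)&(h<=34)&(s>150)&(v>120)&(P[...,0]>600)&(P[...,0]<740)&(abs(P[...,1]-76)<245)
Q=P[m];print("bar y",Q[:,1].min(),Q[:,1].max(),"x",np.percentile(Q[:,0],[2,98]),"z fit",np.polyfit(Q[:,1],Q[:,2],1))
```

```text
setter [ 467.67 -214.04   -5.44] pegs 23 rms 1.94
base [ 518.3 -218.7] [349.2 190.6] 84.63
 tile slot -153 x [-39.1  -4.5] y [-157.3 -149.1] z 104.6
 tile slot -102 x [-38.5  37.5] y [-106.4  -98.2] z 104.8
 tile slot -51 x [-39.1  -0.1] y [-54.8 -46.9] z 104.7
 tile slot 51 x [-39.4  36.3] y [46.7 54.6] z 104.2
 tile slot 153 x [-39.3  36. ] y [149.7 157.7] z 103.7
-153 [ 453.2 -366.4]; -102 [ 458.  -315.6]; -51 [ 462.8 -264.8]; 0 [ 467.7 -214. ]; 51 [ 472.5 -163.3]; 102 [ 477.3 -112.5]; 153 [482.2 -61.7]; 
bar y -140.80676995742792 283.480592115398 x [665.99884581 690.06091815] z fit [-3.75216017e-04  2.16503351e+01]
```

View pics/end.png

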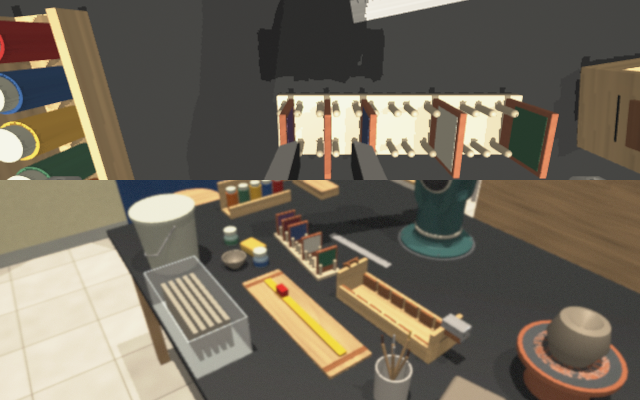

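The wrist view shows all five tiles upright in slots, at cols 287, 328, 368, 445 and 530. The scene view shows the crate empty and the bar flat on the board at (265–345, 280–355). Everything is in place, so I'll hand in.

```bash
python3 -c "
from plant import ticket
print(ticket.hand_in())"
```

```text
the job is handed in; nothing more can be done
None
```

The job is handed in but returned no verdict; in the last check the bar lay flat on the ware board and all four crate tiles stood seated in the setter slots, with the white loaded tile still in its own.

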